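# Change over the slide scanner: empty its catch tray and load the sprung stage

### The job

Empty the scanner's catch tray by moving every finished slide cassette from it into the black return tote, and load every fresh cassette waiting on the grey mat into a bay of its own on the loading stage: press the bay's sprung jaw back, slip the cassette in flat behind the low fence and leave it held squarely between jaw and fence, right way up, in line with its bay. When the tray is empty and all the fresh cassettes are held, and not before, throw the stage's black lever fully over away from the robot. Leave the other things on the bench where they are.

Things in the scene. Friction and masses are not known exactly. Their poses are not given: they have to be found in the camera images.
- fresh1: fresh slide cassette, waiting on the grey mat in front of the stage (may be absent): plain off-white box 80 x 30 x 26 mm (length along its x, width y, height z), about 90 g, glass window and paper end patch on top; origin at the centre of its underside, z up
- fresh2: fresh slide cassette, waiting on the grey mat in front of the stage (may be absent): plain off-white box 80 x 30 x 26 mm (length along its x, width y, height z), about 90 g, glass window and paper end patch on top; origin at the centre of its underside, z up
- fresh3: fresh slide cassette, waiting on the grey mat in front of the stage (may be absent): plain off-white box 80 x 30 x 26 mm (length along its x, width y, height z), about 90 g, glass window and paper end patch on top; origin at the centre of its underside, z up
- done1: finished slide cassette, lying in the catch tray (may be absent): plain off-white box 80 x 30 x 26 mm (length along its x, width y, height z), about 90 g, glass window and paper end patch on top; origin at the centre of its underside, z up
- done2: finished slide cassette, lying in the catch tray (may be absent): plain off-white box 80 x 30 x 26 mm (length along its x, width y, height z), about 90 g, glass window and paper end patch on top; origin at the centre of its underside, z up
- done3: finished slide cassette, lying in the catch tray (may be absent): plain off-white box 80 x 30 x 26 mm (length along its x, width y, height z), about 90 g, glass window and paper end patch on top; origin at the centre of its underside, z up
- done4: finished slide cassette, lying in the catch tray (may be absent): plain off-white box 80 x 30 x 26 mm (length along its x, width y, height z), about 90 g, glass window and paper end patch on top; origin at the centre of its underside, z up
- stage: loading stage, fixed: dark plate 18 mm thick (own x -62 to 103 mm, y -180 to 95 mm); origin on the bench under the middle bay's seat, x pointing away from the robot along the bays. Three equal bays at y = -70, 0, 70 mm: a raised bed 28 mm wide, top 34 mm above the bench, low fence at its near (-x) end, sprung jaw at its far end, and behind the jaw a fixed bracket (x 92 to 100 mm) 24 mm above the bed
- bay1 (a point): seat of the right-hand (y = -70 mm) bay: the point on top of the bed, in line with the stage axes, where the origin of a seated cassette lies. The fence's face is 40 mm to -x of it (fence 30 mm wide, 10 mm thick, top 7 mm above the bed). The jaw's face is 22 mm to +x of it when the jaw is closed, so the closed gap is 62 mm and the jaw must go back more than 18 mm to admit an 80 mm cassette
- jaw1 (a joint): travel in m of the steel jaw of the right-hand (y = -70 mm) bay: 0 closed, grows as it is pressed to +x, stop at 0.032; about 0.018 when it holds a cassette. Spring about 4 N closed, 6.5 N at 0.018, 8 N at the stop; it springs back at once when let go. Jaw 14 mm thick, 30 mm wide, upright face from 1 to 40 mm above the bed, so a cassette held above the fence can push it back with its end
- bay2 (a point): seat of the middle (y = 0) bay: the point on top of the bed, in line with the stage axes, where the origin of a seated cassette lies. The fence's face is 40 mm to -x of it (fence 30 mm wide, 10 mm thick, top 7 mm above the bed). The jaw's face is 22 mm to +x of it when the jaw is closed, so the closed gap is 62 mm and the jaw must go back more than 18 mm to admit an 80 mm cassette
- jaw2 (a joint): travel in m of the steel jaw of the middle (y = 0) bay: 0 closed, grows as it is pressed to +x, stop at 0.032; about 0.018 when it holds a cassette. Spring about 4 N closed, 6.5 N at 0.018, 8 N at the stop; it springs back at once when let go. Jaw 14 mm thick, 30 mm wide, upright face from 1 to 40 mm above the bed, so a cassette held above the fence can push it back with its end
- bay3 (a point): seat of the left-hand (y = 70 mm) bay: the point on top of the bed, in line with the stage axes, where the origin of a seated cassette lies. The fence's face is 40 mm to -x of it (fence 30 mm wide, 10 mm thick, top 7 mm above the bed). The jaw's face is 22 mm to +x of it when the jaw is closed, so the closed gap is 62 mm and the jaw must go back more than 18 mm to admit an 80 mm cassette
- jaw3 (a joint): travel in m of the steel jaw of the left-hand (y = 70 mm) bay: 0 closed, grows as it is pressed to +x, stop at 0.032; about 0.018 when it holds a cassette. Spring about 4 N closed, 6.5 N at 0.018, 8 N at the stop; it springs back at once when let go. Jaw 14 mm thick, 30 mm wide, upright face from 1 to 40 mm above the bed, so a cassette held above the fence can push it back with its end
- clutch (a joint): angle in rad of the black lever at the stage's right side: 0 leaning to the stage's -x (towards the robot), 1.0 fully over to +x; stays where it is left, starts between 0 and 0.15; needs about 1 N at the tip; pivot about 80 mm below the tip along the lever, it leans 0.5 rad either side of upright
- clutch_tip (a point): centre of the 26 mm black ball at that lever's tip (moves with it), about 110 mm above the bench; the stem below is 10 mm thick
- tray: catch tray of the white slide scanner, fixed, open at the top: outside 210 x 165 mm (x, y), walls 5 mm thick and 30 mm high, floor 5 mm thick; origin at the centre of its underside. The scanner's housing, 225 mm high, begins 113 mm to +y of the origin
- tote: black return tote, fixed, open at the top: outside 220 x 175 mm (x, y), 50 mm high, walls 5 mm and floor 5 mm thick; origin at the centre of its underside
- oil: bystander, leave alone: small amber bottle, 28 mm wide, 65 mm high; origin on it
- jar: bystander, leave alone: clear jar with steel cap, 52 mm wide, 75 mm high; origin on it
- tissues: bystander, leave alone: cardboard box 60 x 120 x 35 mm; origin on it
- driver: bystander, leave alone: screwdriver 150 mm long; origin on it
- dish: bystander, leave alone: closed glass dish 62 mm wide, 14 mm high; origin on it
- objective: bystander, leave alone: brass objective lens, 32 mm wide, 50 mm high; origin on it

How it is judged:
By the outcome, as a careful person would: the job done as asked, in the order asked, and still so for the second after the job is handed in, with the robot touching nothing.
Of fresh1, fresh2, fresh3 only 2 to 3 are there at a start; the rules pass over those that are not, and their reading is None.
Of done1, done2, done3, done4 only 3 to 4 are there at a start; the rules pass over those that are not, and their reading is None.
At some moment in a run one of fresh1, fresh2, fresh3 may be knocked a few centimetres aside while the robot is not near it.
Once in a run the grip may slacken for a moment while it holds something.
It also fails if it takes over 210 s, if anything falls off the work surface, if the arm or the gripper's body presses on something with over 40 N, if the wrist force passes 120 N, or if a joint passes its speed limit or range.

### The arm

A 6-joint arm with a two-finger parallel gripper is mounted at the origin on the work surface. World frame = base frame: x ahead of the robot, y to its left, z up, the work surface at z = 0. Lengths are in m, angles in rad, forces in N, time in s.
With the tool pointing down it reaches from about 0.25 to 0.775 m from the base axis. Payload 4 kg.
Tool frame: the origin (TCP) lies on the centre line of the jaws, within the pads' length; the fingertips stand 8 mm ahead of it and the grasp point (between the pads) lies 11 mm behind it; x points along the fingers, y is the direction in which the jaws open and shut, and the axes are right-handed (so a half turn about x gives the same grasp; the last joint's range is limited). The gripper opens to 94 mm and grips with 3 to 60 N. Pads are 16 mm wide; open, the fingers measure 119 mm over their backs; the gripper's body (75 mm by 177 mm) begins 78 mm behind the grasp point.
Start: joints at [1.241, 0.087, 1.371, -0, 1.684, -0.103], TCP at [0.124, 0.536, 0.214] pointing down, gripper open.
Joint ranges: [-3.1, 3.1], [-0.76, 2.03], [0.27, 2.55], [-1.08, 4.22], [0.17, 2.65], [-2.57, 2.57]. Speed limits (rad/s): [2.79, 2.79, 3.14, 3.14, 3.14, 3.14].

### API

Orientations are given as a 3x3 rotation matrix whose columns are the frame's x, y, z axes.
In Python, from rig import bot gives the robot as it stands.
- The arm moves only by the tool servo_tool, never from a script. Its arguments are lists of equal length, an entry for each row: "translation": the shift along the tool's x, y, z in m, a list of three; "yaw": the turn about the tool's x in degrees. A call has 1 to 5 rows; each row shifts and turns the pose as measured when the row begins, along the tool's axes as they then stand; what a row does not reach is not made up. A row lasts 1/12 s, in which the tool goes at most 41.7 mm and 7.16 degrees, less where a joint would pass 70% of its speed; a pose out of reach is approached as far as the arm can. A call is refused whole if a number of a shift passes 0.0417 or a number of a turn 7.16, either way. A call with a gripper value outside its range is refused whole. "jaw" is the finger opening in m, from 0 to 0.094, set as the call begins (left out, the last holds). The fingers move at their own pace and stop on an object; the grip force is fixed at half the most. Time passes only in rows, so rows that do not move let the fingers close. It gives the time, the measured TCP pose, the force and the opening at its end, in the units of the state.
- bot.observe(): the state, without advancing time (a new reading comes with each control period).
- bot.snapshot(name): name is "scene" or "top"; returns a dict with "pixels" (400x640x3 uint8, red, green, blue), "camera_matrix" (3x3 intrinsics, pixels), "k1" (the pictures are not rectified: a ray, as slopes to the right and down, at radius r is drawn at 1 + k1 r^2 times it, then the intrinsics apply), "R" (3x3) and "t" (3): a world point X has camera coordinates R X + t. Camera axes: x right, y down, z forward; pixel columns grow to the right and rows downward; lengths in m; the calibration is good to about 2 mm. A picture is of the moment at which its call begins. There is no depth.
- bot.hand_in(): hands the job in, once; it reports no verdict.
The state is a dict: "clock": time; "qpos": joint angles; "qd": joint speeds; "joint_efforts": joint torques, N m; "position": TCP position; "orientation": TCP orientation; "ft_force": force on the tool from outside, world axes, zero at the start; "ft_torque": the same for the moment, N m; "grip_width": finger opening in m.
Only numpy, scipy, OpenCV 4.12 (cv2) and the standard library are available. Lean on these libraries where they do the work, as an engineer would, in place of code of your own. Each camera call takes 0.05 s, during which the arm holds its last target.

## Working session

There is one attempt and no reset: what is moved stays moved. The work goes in short steps, Python scripts to look and compute and a tool call to move; the robot and the scene stay as the last step left them, time stands still between calls to the robot, and variables do not carry over. Pictures are saved under pics/ and viewed, and the job is handed in when it is done.

Besides the shell and the picture viewer there is one more tool, called after "Request:" in YAML: its name, and indented under it one key for each argument. servo_tool: Moves the arm, as the interface text tells. Its arguments: {"type":"object","properties":{"translation":{"type":"array"},"yaw":{"type":"array"},"jaw":{"type":"number"}},"required":["translation","yaw"]}

```bash
ls; mkdir -p pics; cat > h.py <<'E'
import numpy as np, cv2
from rig import bot
def snap(name,fn):
    s=bot.snapshot(name); cv2.imwrite('pics/'+fn+'.png',cv2.cvtColor(s['pixels'],cv2.COLOR_RGB2BGR)); return s
def ray(s,uv):
    K=np.array(s['camera_matrix']);k1=s['k1'];R=np.array(s['R']);t=np.array(s['t'])
    p=np.linalg.solve(K,[uv[0],uv[1],1])[:2]
    q=p.copy()
    for _ in range(30): q=p/(1+k1*(q@q))
    d=R.T@np.array([q[0],q[1],1.]); return -R.T@t,d
def pt(s,uv,z):
    o,d=ray(s,uv); return o+d*(z-o[2])/d[2]
def proj(s,X):
    K=np.array(s['camera_matrix']);c=np.array(s['R'])@np.array(X)+np.array(s['t']);q=c[:2]/c[2];q=q*(1+s['k1']*(q@q))
    return (K@[q[0],q[1],1])[:2]
E
python3 - <<'E'
from h import *
for n in('scene','top'):
    s=snap(n,n+'0'); print(s['camera_matrix'],s['k1'],s['R'],s['t'])
    np.save(n+'0.npy',s,allow_pickle=True)
o=bot.observe();print(o)
E
```

```text
pics
[[459.32417429   0.         320.64388502]
 [  0.         459.32417429 197.08730862]
 [  0.           0.           1.        ]] -0.035140326141812096 [[ 3.05542193e-02  9.99532654e-01  9.55991799e-04]
 [ 8.44545773e-01 -2.53049171e-02 -5.34885127e-01]
 [-5.34610959e-01  1.71503763e-02 -8.44924249e-01]] [-0.00927792 -0.42783516  1.55679103]
[[399.02953591   0.         328.59584309]
 [  0.         399.02953591 202.85942684]
 [  0.           0.           1.        ]] 0.0026833677628508093 [[-0.0122715  -0.999783    0.01683317]
 [-0.99008518  0.00979318 -0.14012649]
 [ 0.13993123 -0.01838583 -0.98999051]] [0.00498655 0.57876085 1.04750109]
{'clock': 0.1, 'qpos': array([ 1.24087794e+00,  8.78894274e-02,  1.37204491e+00, -1.61674516e-05,
        1.68358409e+00, -1.03093037e-01]), 'qd': array([-0.00016817, -0.00204588, -0.00398785,  0.00049977,  0.00030868,
        0.00066823]), 'joint_efforts': array([ 1.83424745e-03, -3.41253126e+01, -3.03301370e+01,  7.19982921e-02,
        3.04565358e-02, -1.01159005e-04]), 'position': array([0.12354535, 0.53547902, 0.21244617]), 'orientation': array([[-6.08688362e-04,  2.24886508e-01,  9.74384774e-01],
       [-1.82712418e-03,  9.74383078e-01, -2.24887258e-01],
       [-9.99998146e-01, -1.91720824e-03, -1.82200064e-04]]), 'ft_force': array([ 0.32290462, -1.15484169,  0.07985735]), 'ft_torque': array([-0.04962394,  0.0350846 ,  0.01884645]), 'grip_width': 0.09402014984055121}
```

View pics/top0.png

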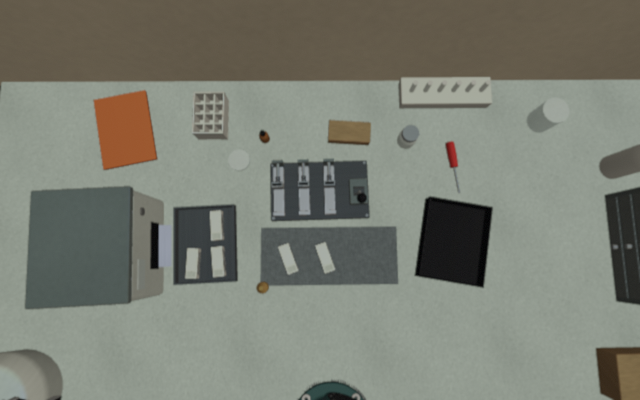

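View pics/scene0.png

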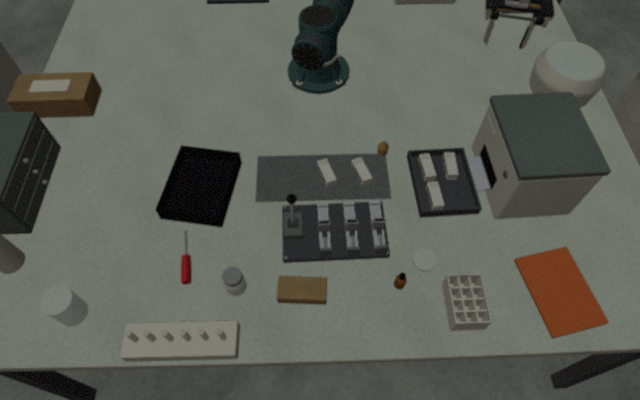

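```bash
cat > m.py <<'E'
from h import *
top=np.load('top0.npy',allow_pickle=True).item();sc=np.load('scene0.npy',allow_pickle=True).item()
for nm,s,roi in(('top',top,(165,195,405,295)),('scene',sc,(250,140,490,225))):
    im=s['pixels'];g=im.min(axis=2)
    print(nm,[list(im[y,x]) for x,y in ((288,258),(217,225),(300,245))])
    x0,y0,x1,y1=roi
    m=np.zeros(g.shape,np.uint8);m[y0:y1,x0:x1]=(g[y0:y1,x0:x1]>115)*255
    n,_=cv2.findContours(m,0,1)
    for c in n:
        a=cv2.contourArea(c)
        if a<60: continue
        r=cv2.minAreaRect(c); b=cv2.boxPoints(r)
        P=np.array([pt(s,q,0.029) for q in b])
        e=[np.linalg.norm(P[1]-P[0]),np.linalg.norm(P[2]-P[1])]
        v=P[1]-P[0] if e[0]>e[1] else P[2]-P[1]
        print(a,np.round(r[0],1),P.mean(0).round(4),np.round(e,3),'ang',round(np.degrees(np.arctan2(v[1],v[0]))%180,1))
    c=im[120:300,160:510] if nm=='top' else im[130:270,150:500]
    c=cv2.resize(c,None,fx=2.28,fy=2.28,interpolation=cv2.INTER_CUBIC)
    cv2.imwrite('pics/crop_%s.png'%nm,cv2.cvtColor(np.clip(c.astype(float)*1.5,0,255).astype(np.uint8),cv2.COLOR_RGB2BGR))
E
python3 m.py
```

```text
top [[np.uint8(167), np.uint8(173), np.uint8(165)], [np.uint8(166), np.uint8(171), np.uint8(162)], [np.uint8(80), np.uint8(86), np.uint8(85)]]
165.0 [330. 204.] [ 0.5773 -0.0055  0.029 ] [0.028 0.05 ] ang 179.2
173.5 [304.  204.5] [0.5766 0.0661 0.029 ] [0.028 0.053] ang 179.7
180.0 [278.5 205. ] [0.576  0.1361 0.029 ] [0.03  0.055] ang 0.2
21146.5 [284.5 244.5] [0.4699 0.1176 0.029 ] [0.658 0.269] ang 89.5
scene [[np.uint8(45), np.uint8(51), np.uint8(49)], [np.uint8(31), np.uint8(30), np.uint8(30)], [np.uint8(44), np.uint8(48), np.uint8(47)]]
119.0 [435.8 195.3] [0.528  0.3087 0.029 ] [0.026 0.06 ] ang 2.4
114.0 [327.2 171.9] [0.4409 0.0142 0.029 ] [0.026 0.057] ang 19.8
113.5 [362.5 170.2] [0.438  0.1143 0.029 ] [0.025 0.06 ] ang 19.5
103.5 [427.7 166.6] [0.4308 0.3016 0.029 ] [0.025 0.057] ang 4.7
105.0 [451.3 165.1] [0.4272 0.3701 0.029 ] [0.025 0.054] ang 0.8
```

```bash
ls pics
```

```text
crop_scene.png
crop_top.png
scene0.png
top0.png
```

View pics/crop_top.png

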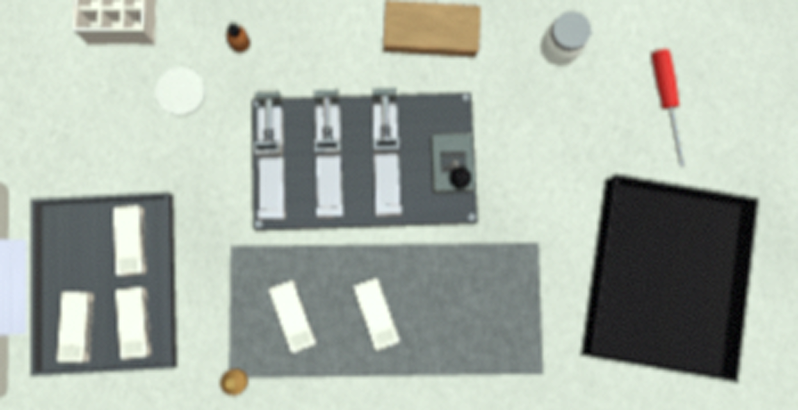

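View pics/crop_scene.png

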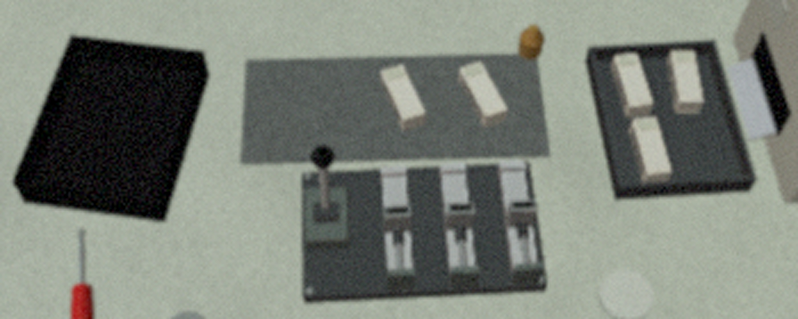

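```bash
cat > m2.py <<'E'
from h import *
top=np.load('top0.npy',allow_pickle=True).item();sc=np.load('scene0.npy',allow_pickle=True).item()
for s in(top,sc): print('cam',(-np.array(s['R']).T@s['t']).round(3))
def rects(s,rois,z,th):
    im=s['pixels'].min(axis=2)
    for (x0,y0,x1,y1) in rois:
        c=cv2.resize(im[y0:y1,x0:x1],None,fx=4,fy=4,interpolation=cv2.INTER_CUBIC)
        n,_=cv2.findContours(((c>th)*255).astype(np.uint8),0,1)
        k=max(n,key=cv2.contourArea);b=cv2.boxPoints(cv2.minAreaRect(k))
        b=(b+0.5)/4-0.5+[x0,y0]
        P=np.array([pt(s,q,z) for q in b]);M=cv2.moments(k)
        cen=pt(s,((M['m10']/M['m00']+.5)/4-.5+x0,(M['m01']/M['m00']+.5)/4-.5+y0),z)
        e=[np.linalg.norm(P[1]-P[0]),np.linalg.norm(P[2]-P[1])]
        v=P[1]-P[0] if e[0]>e[1] else P[2]-P[1]
        print(th,P.mean(0).round(4)[:2],cen.round(4)[:2],np.round(e,3),'ang',round((np.degrees(np.arctan2(v[1],v[0]))+90)%180-90,1))
for th in(115,135,150):
    print('fresh');rects(top,[(272,238,304,278),(308,236,342,278)],.028,th)
    print('done');rects(top,[(205,205,230,243),(205,243,230,282),(180,243,204,284)],.031,th)
print('scene')
for th in(115,):
    rects(sc,[(345,150,380,190),(310,150,345,190)],.028,th)
    rects(sc,[(422,178,452,212),(410,146,441,181),(441,146,462,181)],.031,th)
E
python3 m2.py
python3 - <<'E'
from h import *
top=np.load('top0.npy',allow_pickle=True).item();sc=np.load('scene0.npy',allow_pickle=True).item()
def big(s,x0,y0,x1,y1,k,fn):
    c=cv2.resize(s['pixels'][y0:y1,x0:x1],None,fx=k,fy=k,interpolation=cv2.INTER_CUBIC)
    cv2.imwrite('pics/%s.png'%fn,cv2.cvtColor(np.clip(c*1.6,0,255).astype(np.uint8),cv2.COLOR_RGB2BGR))
big(top,262,150,382,230,6.5,'st_top');big(sc,272,185,402,270,6,'st_sc')
E
```

```text
cam [0.427 0.019 1.118]
cam [ 1.194 -0.028  1.087]
fresh
115 [0.4301 0.1108] [0.4301 0.1108] [0.032 0.082] ang 20.2
115 [0.4319 0.0106] [0.4318 0.0106] [0.032 0.082] ang 18.6
done
115 [0.5227 0.3057] [0.5227 0.3061] [0.033 0.082] ang 3.8
115 [0.4253 0.2991] [0.4249 0.2991] [0.033 0.082] ang 6.3
115 [0.4215 0.3675] [0.4213 0.3675] [0.082 0.032] ang -0.7
fresh
135 [0.4301 0.1109] [0.4301 0.1109] [0.03 0.08] ang 20.3
135 [0.4321 0.0106] [0.4319 0.0107] [0.029 0.079] ang 18.9
done
135 [0.523 0.306] [0.5228 0.3062] [0.03 0.08] ang 3.9
135 [0.4255 0.2993] [0.425  0.2992] [0.03  0.079] ang 6.0
135 [0.4214 0.3676] [0.4213 0.3676] [0.079 0.029] ang -1.8
fresh
150 [0.4303 0.1111] [0.4355 0.1132] [0.027 0.077] ang 20.1
150 [0.4321 0.0108] [0.4321 0.0108] [0.028 0.076] ang 18.9
done
150 [0.5227 0.3063] [0.5281 0.3067] [0.028 0.076] ang 4.0
150 [0.4258 0.2996] [0.43   0.2999] [0.028 0.076] ang 6.1
150 [0.4217 0.3677] [0.427  0.3675] [0.076 0.028] ang -1.8
scene
115 [0.438  0.1142] [0.4385 0.1147] [0.027 0.062] ang 19.4
115 [0.4408 0.0143] [0.4407 0.0145] [0.026 0.059] ang 18.2
115 [0.5286 0.3082] [0.5306 0.3084] [0.027 0.064] ang 3.8
115 [0.4315 0.3015] [0.4322 0.3015] [0.027 0.061] ang 5.3
115 [0.4284 0.3689] [0.4295 0.3688] [0.026 0.058] ang -2.4
```

View pics/st_top.png

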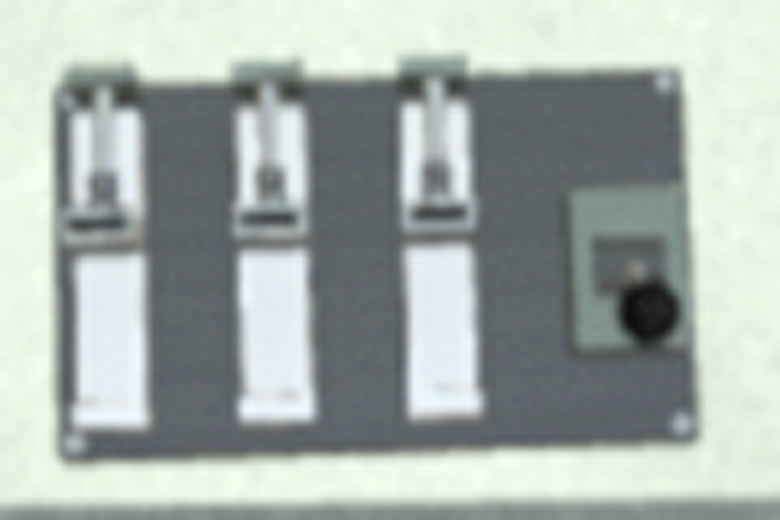

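View pics/st_sc.png

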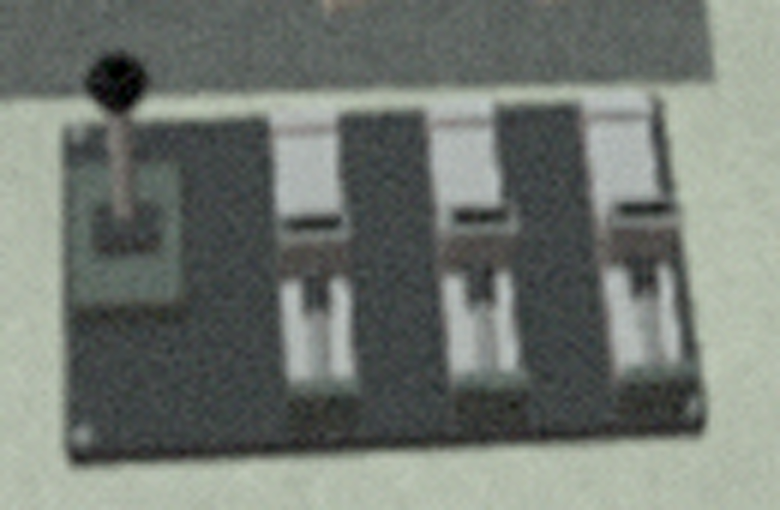

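```bash
cat > st.py <<'E'
from h import *
top=np.load('top0.npy',allow_pickle=True).item();sc=np.load('scene0.npy',allow_pickle=True).item()
T=lambda u,v:((u+.5)/6.5-.5+262,(v+.5)/6.5-.5+150)
S=lambda u,v:((u+.5)/6-.5+272,(v+.5)/6-.5+185)
F=[(top,T(58,88),(.103,.095,.018)),(top,T(679,70),(.103,-.180,.018)),(top,T(692,432),(-.062,-.180,.018)),(top,T(62,452),(-.062,.095,.018)),
(sc,S(64,122),(-.062,-.180,.018)),(sc,S(660,97),(-.062,.095,.018)),(sc,S(705,418),(.103,.095,.018)),(sc,S(70,448),(.103,-.180,.018)),
# bed side edges mid (top)
]
# bed centrelines in top
B=[(T(109,320),.07),(T(276,320),.0),(T(443,320),-.07)]
W=[];O=[]
for s,uv,o in F:
    W.append(pt(s,uv,o[2])[:2]);O.append(o[:2])
W=np.array(W);O=np.array(O)
def fit(W,O):
    A,B=O-O.mean(0),W-W.mean(0)
    th=np.arctan2((A[:,0]*B[:,1]-A[:,1]*B[:,0]).sum(),(A*B).sum())
    R=np.array([[np.cos(th),-np.sin(th)],[np.sin(th),np.cos(th)]]);t=W.mean(0)-R@O.mean(0)
    return th,t,R
for i in(slice(0,4),slice(4,8),slice(0,8)):
    th,t,R=fit(W[i],O[i]);print(np.degrees(th).round(2),t.round(4));print(((W[i]-(O[i]@R.T+t))*1e3).round(1).tolist())
for uv,y in B: p=pt(top,uv,.034)[:2];print('bed',(R.T@(p-t)).round(4),y)
for uv,y in [(T(104,405),.07),(T(272,400),0),(T(440,393),-.07)]: p=pt(top,uv,.041)[:2];print('fence',(R.T@(p-t)).round(4),y)
# lever ball two views
o1,d1=ray(top,T(650,310));o2,d2=ray(sc,S(118,83))
d1/=np.linalg.norm(d1);d2/=np.linalg.norm(d2)
A=np.stack([d1,-d2],1);k=np.linalg.lstsq(A,o2-o1,rcond=None)[0];a,b=o1+k[0]*d1,o2+k[1]*d2
p=(a+b)/2;print('ball',p,np.linalg.norm(a-b),R.T@(p[:2]-t))
# tote rim corners: crop_top
C=lambda u,v:((u+.5)/2.28-.5+160,(v+.5)/2.28-.5+120)
for c in[(613,177),(757,200),(740,380),(583,353)]:print('tote',pt(top,C(*c),.05).round(3))
for c in[(31,200),(171,194),(176,368),(31,375)]:print('tray',pt(top,C(*c),.03).round(3))
E
python3 st.py
```

```text
1.12 [0.599  0.0665]
[[-3.5, -3.1], [-3.0, 2.1], [3.4, 3.8], [3.1, -2.8]]
1.21 [0.5966 0.0681]
[[1.5, 1.3], [2.1, -1.7], [-1.7, -2.2], [-1.8, 2.6]]
1.17 [0.5978 0.0673]
[[-2.2, -3.9], [-1.9, 1.2], [4.5, 3.0], [4.3, -3.5], [0.4, 2.1], [0.8, -0.9], [-3.0, -1.4], [-2.9, 3.5]]
bed [-0.0041  0.0689] 0.07
bed [-0.0062 -0.0014] 0.0
bed [-0.0083 -0.0719] -0.07
fence [-0.041   0.0708] 0.07
fence [-0.041   0.0008] 0
fence [-0.0402 -0.0695] -0.07
ball [ 0.58166104 -0.0830532   0.11641295] 0.0021187060830239724 [-0.01920696 -0.14997471]
tote [ 0.59  -0.273  0.05 ]
tote [ 0.561 -0.444  0.05 ]
tote [ 0.351 -0.41   0.05 ]
tote [ 0.384 -0.229  0.05 ]
tray [0.572 0.423 0.03 ]
tray [0.577 0.256 0.03 ]
tray [0.372 0.246 0.03 ]
tray [0.366 0.414 0.03 ]
```

```bash
cat >> h.py <<'E'
def plan(*wps):
    """wps: (x,y,z,heading deg). prints rows rounded"""
    o=bot.observe();p=o['position'].copy();Z=o['orientation'][:,2];h=np.degrees(np.arctan2(Z[1],Z[0]))
    print('t %.2f pos %s h %.2f f %s w %.4f q %s'%(o['clock'],p.round(4),h,o['ft_force'].round(1),o['grip_width'],o['qpos'].round(2)))
    for x,y,z,hd in wps:
        dy=-((hd-h+180)%360-180) if hd is not None else 0
        n=int(np.ceil(max(abs(dy)/7,1e-9))) if abs(dy)>.05 else 0
        if n: print(' yaw total %.2f -> %d x %.2f'%(dy,n,dy/n))
        if hd is not None: h=hd
        a=np.radians(h);zx=np.array([np.cos(a),np.sin(a),0]);yx=np.array([-np.sin(a),np.cos(a),0])
        d=np.array([x,y,z])-p;t=np.array([-d[2],d@yx,d@zx])
        n=int(np.ceil(np.abs(t).max()/.041))
        print(' -> ',(x,y,z,hd),'tool total',t.round(4),'%d x'%n,(t/max(n,1)).round(4)); p=np.array([x,y,z])
E
python3 - <<'E'
from h import *
plan((.15,.30,.2,6),(.425,.299,.13,6),(.425,.299,.016,6))
E
```

```text
t 0.10 pos [0.1235 0.5355 0.2124] h -13.00 f [ 0.3 -1.2  0.1] w 0.0940 q [ 1.24  0.09  1.37 -0.    1.68 -0.1 ]
 yaw total -19.00 -> 3 x -6.33
 ->  (0.15, 0.3, 0.2, 6) tool total [ 0.0124 -0.237   0.0017] 6 x [ 0.0021 -0.0395  0.0003]
 ->  (0.425, 0.299, 0.13, 6) tool total [ 0.07   -0.0297  0.2734] 7 x [ 0.01   -0.0042  0.0391]
 ->  (0.425, 0.299, 0.016, 6) tool total [0.114 0.    0.   ] 3 x [0.038 0.    0.   ]
```

Request:
servo_tool:
  translation:
    - [0, -0.04, 0]
    - [0, -0.04, 0]
    - [0, -0.04, 0]
    - [0, -0.04, 0]
    - [0.01, -0.04, 0]
  yaw: [-6.3, -6.3, -6.3, 0, 0]
  jaw: 0.046

```text
clock: 0.52
position: [0.1181, 0.3367, 0.1952]
orientation: [[-0.006, -0.126, 0.992], [-0.016, 0.992, 0.126], [-1.0, -0.015, -0.008]]
ft_force: [1.1, 0.2, 1.0]
grip_width: 0.064
```

```bash
python3 - <<'E'
from h import *
plan((.425,.299,.13,6),(.425,.299,.016,6))
E
```

```text
t 0.52 pos [0.1181 0.3367 0.1952] h 7.22 f [1.1 0.2 1. ] w 0.0640 q [ 1.08 -0.34  1.79 -0.    1.71 -0.62]
 yaw total 1.22 -> 1 x 1.22
 ->  (0.425, 0.299, 0.13, 6) tool total [ 0.0652 -0.0696  0.3013] 8 x [ 0.0081 -0.0087  0.0377]
 ->  (0.425, 0.299, 0.016, 6) tool total [0.114 0.    0.   ] 3 x [0.038 0.    0.   ]
```

Request:
servo_tool:
  translation:
    - [0.008, -0.02, 0.035]
    - [0.008, -0.02, 0.038]
    - [0.008, -0.015, 0.038]
    - [0.008, -0.01, 0.038]
    - [0.008, -0.004, 0.038]
  yaw: [1.2, 0, 0, 0, 0]

```text
clock: 0.93
position: [0.3095, 0.2789, 0.1524]
orientation: [[-0.005, -0.113, 0.994], [-0.013, 0.993, 0.113], [-1.0, -0.012, -0.006]]
ft_force: [-0.4, 1.2, 1.5]
grip_width: 0.0461
```

Request:
servo_tool:
  translation:
    - [0.008, 0, 0.038]
    - [0.008, 0, 0.038]
    - [0.008, 0, 0.038]
  yaw: [0, 0, 0]

```text
clock: 1.18
position: [0.4278, 0.2881, 0.1255]
orientation: [[-0.006, -0.109, 0.994], [-0.013, 0.994, 0.109], [-1.0, -0.012, -0.007]]
ft_force: [-0.8, 0.4, 0.7]
grip_width: 0.0461
```

```bash
python3 - <<'E'
from h import *
plan((.425,.299,.07,6),(.425,.299,.016,6))
E
```

```text
t 1.18 pos [0.4278 0.2881 0.1255] h 6.23 f [-0.8  0.4  0.7] w 0.0461 q [ 0.49  0.05  1.58 -0.01  1.52 -1.19]
 yaw total 0.23 -> 1 x 0.23
 ->  (0.425, 0.299, 0.07, 6) tool total [ 0.0555  0.0111 -0.0017] 2 x [ 0.0277  0.0056 -0.0008]
 ->  (0.425, 0.299, 0.016, 6) tool total [0.054 0.    0.   ] 2 x [0.027 0.    0.   ]
```

Request:
servo_tool:
  translation:
    - [0.028, 0.0055, -0.001]
    - [0.028, 0.0055, -0.001]
    - [0, 0, 0]
    - [0, 0, 0]
  yaw: [0, 0, 0, 0]

```text
clock: 1.52
position: [0.4319, 0.296, 0.0632]
orientation: [[-0.008, -0.1, 0.995], [-0.016, 0.995, 0.1], [-1.0, -0.015, -0.01]]
ft_force: [-0.9, 0.2, 0.6]
grip_width: 0.0461
```

```bash
python3 - <<'E'
from h import *
plan((.425,.299,.07,6),(.425,.299,.016,6))
print(bot.observe()['orientation'].round(4))
for n in('scene','top'):
    s=snap(n,n+'1')
    c=s['pixels'][190:300,165:265] if n=='top' else s['pixels'][120:230,390:500]
    cv2.imwrite('pics/%s1c.png'%n,cv2.cvtColor(np.clip(cv2.resize(c,None,fx=5,fy=5)*1.5,0,255).astype(np.uint8),cv2.COLOR_RGB2BGR))
E
```

```text
t 1.52 pos [0.4319 0.296  0.0632] h 5.75 f [-0.9  0.2  0.6] w 0.0461 q [ 0.5   0.12  1.64 -0.01  1.4  -1.17]
 yaw total -0.25 -> 1 x -0.25
 ->  (0.425, 0.299, 0.07, 6) tool total [-0.0068  0.0037 -0.0065] 1 x [-0.0068  0.0037 -0.0065]
 ->  (0.425, 0.299, 0.016, 6) tool total [0.054 0.    0.   ] 2 x [0.027 0.    0.   ]
[[-0.0081 -0.1004  0.9949]
 [-0.0161  0.9948  0.1003]
 [-0.9998 -0.0152 -0.0097]]
```

View pics/scene1c.png

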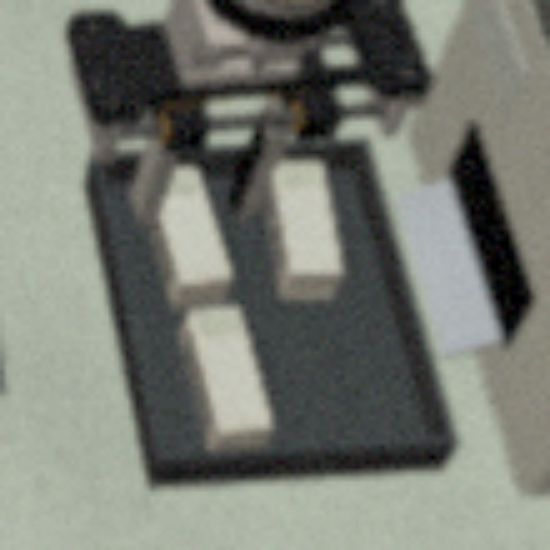

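Request:
servo_tool:
  translation:
    - [0.02, 0.003, -0.006]
    - [0.02, 0.001, -0.001]
    - [0.005, 0, 0]
  yaw: [-0.2, 0, 0]

```text
clock: 1.87
position: [0.4278, 0.3016, 0.0266]
orientation: [[0.007, -0.105, 0.994], [-0.008, 0.994, 0.105], [-1.0, -0.009, 0.006]]
ft_force: [-0.5, -0.0, -0.6]
grip_width: 0.0461
```

```bash
python3 - <<'E'
from h import *
plan((.425,.299,.016,6))
E
```

```text
t 1.87 pos [0.4278 0.3016 0.0266] h 6.05 f [-0.5 -0.  -0.6] w 0.0461 q [ 0.51  0.14  1.69 -0.01  1.3  -1.16]
 yaw total 0.05 -> 1 x 0.05
 ->  (0.425, 0.299, 0.016, 6) tool total [ 0.0106 -0.0023 -0.0031] 1 x [ 0.0106 -0.0023 -0.0031]
```

Request:
servo_tool:
  translation:
    - [0.009, -0.002, -0.003]
    - [0, 0, 0]
  yaw: [0, 0]

```text
clock: 2.03
position: [0.4253, 0.2997, 0.0196]
orientation: [[0.009, -0.107, 0.994], [-0.007, 0.994, 0.107], [-1.0, -0.008, 0.009]]
ft_force: [0.4, -0.1, -0.7]
grip_width: 0.0459
```

Request:
servo_tool:
  translation:
    - [0, 0, 0]
    - [0, 0, 0]
    - [0, 0, 0]
    - [0, 0, 0]
  yaw: [0, 0, 0, 0]
  jaw: 0.02

```text
clock: 2.37
position: [0.4274, 0.3008, 0.0242]
orientation: [[0.016, -0.107, 0.994], [-0.003, 0.994, 0.107], [-1.0, -0.005, 0.016]]
ft_force: [0.6, 0.1, -0.1]
grip_width: 0.0296
```

Request:
servo_tool:
  translation:
    - [-0.04, 0, 0]
    - [-0.04, 0, 0]
    - [-0.03, -0.01, 0]
    - [0, -0.038, 0]
    - [0, -0.04, 0]
  yaw: [0, 0, 0, 0, 0]

```text
clock: 2.78
position: [0.434, 0.2162, 0.139]
orientation: [[0.014, -0.117, 0.993], [-0.003, 0.993, 0.117], [-1.0, -0.004, 0.013]]
ft_force: [0.7, -0.4, -0.8]
grip_width: 0.0299
```

Request:
servo_tool:
  translation:
    - [0, -0.04, 0]
    - [0, -0.04, 0]
    - [0, -0.04, 0]
    - [0, -0.04, 0]
    - [0, -0.04, 0]
  yaw: [3, 3, 3, 3, 3]

```text
clock: 3.2
position: [0.4388, 0.01, 0.1451]
orientation: [[0.027, 0.149, 0.988], [-0.001, 0.989, -0.149], [-1.0, 0.003, 0.027]]
ft_force: [0.7, -0.0, -1.0]
grip_width: 0.0299
```

```bash
python3 - <<'E'
from h import *
plan((.528,-.312,.13,-12),(.528,-.312,.03,-12))
E
```

```text
t 3.20 pos [0.4388 0.01   0.1451] h -8.60 f [ 0.7 -0.  -1. ] w 0.0299 q [-0.11 -0.16  1.75  0.    1.53 -1.53]
 yaw total 3.40 -> 1 x 3.40
 ->  (0.528, -0.312, 0.13, -12) tool total [ 0.0151 -0.2964  0.1542] 8 x [ 0.0019 -0.037   0.0193]
 ->  (0.528, -0.312, 0.03, -12) tool total [0.1 0.  0. ] 3 x [0.0333 0.     0.    ]
```

Request:
servo_tool:
  translation:
    - [0, -0.04, 0.01]
    - [0, -0.04, 0.015]
    - [0, -0.038, 0.02]
    - [0, -0.038, 0.02]
    - [0, -0.038, 0.02]
  yaw: [2, 1.5, 0, 0, 0]

```text
clock: 3.62
position: [0.4788, -0.1943, 0.1498]
orientation: [[0.033, 0.217, 0.976], [-0.003, 0.976, -0.217], [-0.999, 0.004, 0.032]]
ft_force: [1.6, 1.4, -0.8]
grip_width: 0.0294
```

Request:
servo_tool:
  translation:
    - [0, -0.036, 0.02]
    - [0.005, -0.036, 0.02]
    - [0.01, -0.03, 0.02]
  yaw: [0, 0, 0]

```text
clock: 3.87
position: [0.5159, -0.3118, 0.1401]
orientation: [[0.038, 0.22, 0.975], [-0.007, 0.976, -0.22], [-0.999, 0.001, 0.039]]
ft_force: [0.7, -0.2, -0.7]
grip_width: 0.0297
```

```bash
python3 - <<'E'
from h import *
plan((.528,-.312,.07,-12),(.528,-.312,.03,-12))
print(bot.observe()['orientation'][:,0])
E
```

```text
t 3.87 pos [ 0.5159 -0.3118  0.1401] h -12.69 f [ 0.7 -0.2 -0.7] w 0.0297 q [-0.65  0.2   1.39  0.02  1.52 -2.  ]
 yaw total -0.69 -> 1 x -0.69
 ->  (0.528, -0.312, 0.07, -12) tool total [0.0701 0.0024 0.0119] 2 x [0.0351 0.0012 0.0059]
 ->  (0.528, -0.312, 0.03, -12) tool total [0.04 0.   0.  ] 1 x [0.04 0.   0.  ]
[ 0.03840049 -0.00747754 -0.99923445]
```

Request:
servo_tool:
  translation:
    - [0.038, 0.002, 0.007]
    - [0.038, 0.001, 0.006]
    - [0.03, 0, 0]
  yaw: [-0.6, 0, 0]

```text
clock: 4.12
position: [0.5403, -0.328, 0.0405]
orientation: [[0.055, 0.219, 0.974], [-0.024, 0.976, -0.218], [-0.998, -0.011, 0.059]]
ft_force: [-0.4, -0.5, -0.8]
grip_width: 0.0299
```

```bash
python3 - <<'E'
from h import *
plan((.528,-.312,.024,-12))
print(bot.observe()['orientation'][:,0])
E
```

```text
t 4.12 pos [ 0.5403 -0.328   0.0405] h -12.63 f [-0.4 -0.5 -0.8] w 0.0299 q [-0.64  0.31  1.45  0.01  1.31 -2.  ]
 yaw total -0.63 -> 1 x -0.63
 ->  (0.528, -0.312, 0.024, -12) tool total [ 0.0165  0.0131 -0.0154] 1 x [ 0.0165  0.0131 -0.0154]
[ 0.05529552 -0.02396102 -0.99818249]
```

Request:
servo_tool:
  translation:
    - [0.015, 0.011, -0.013]
  yaw: [-0.5]

```text
clock: 4.2
position: [0.5313, -0.3176, 0.0213]
orientation: [[0.055, 0.212, 0.976], [-0.026, 0.977, -0.211], [-0.998, -0.014, 0.059]]
ft_force: [1.5, -18.3, 35.8]
grip_width: 0.0299
```

Request:
servo_tool:
  translation:
    - [0.002, 0, 0]
    - [0, 0, 0]
    - [0, 0, 0]
  yaw: [0, 0, 0]
  jaw: 0.044

```text
clock: 4.45
position: [0.5295, -0.3171, 0.0158]
orientation: [[0.05, 0.213, 0.976], [-0.023, 0.977, -0.212], [-0.998, -0.012, 0.054]]
ft_force: [-0.4, 0.1, -1.0]
grip_width: 0.0433
```

```bash
python3 - <<'E'
from h import *
plan((.528,-.312,.13,-12))
print(bot.observe()['orientation'][:,0])
E
```

```text
t 4.45 pos [ 0.5295 -0.3171  0.0158] h -12.26 f [-0.4  0.1 -1. ] w 0.0433 q [-0.64  0.31  1.51  0.01  1.26 -2.  ]
 yaw total -0.26 -> 1 x -0.26
 ->  (0.528, -0.312, 0.13, -12) tool total [-0.1142  0.0046 -0.0025] 3 x [-0.0381  0.0015 -0.0008]
[ 0.04987439 -0.02332614 -0.99848307]
```

Request:
servo_tool:
  translation:
    - [-0.04, 0, 0]
    - [-0.04, 0, 0]
    - [-0.035, 0, 0]
  yaw: [0, 0, 0]

```text
clock: 4.7
position: [0.5189, -0.3106, 0.1239]
orientation: [[0.032, 0.213, 0.977], [-0.009, 0.977, -0.213], [-0.999, -0.002, 0.033]]
ft_force: [0.3, -0.5, 0.4]
grip_width: 0.0437
```

```bash
python3 - <<'E'
from h import *
plan((.52,.305,.15,4),(.5228,.306,.02,4))
print(bot.observe()['orientation'][:,0])
s=snap('top','top2');c=s['pixels'][190:300,400:500];cv2.imwrite('pics/top2c.png',cv2.cvtColor(np.clip(cv2.resize(c,None,fx=5,fy=5)*1.5,0,255).astype(np.uint8),cv2.COLOR_RGB2BGR))
E
```

```text
t 4.70 pos [ 0.5189 -0.3106  0.1239] h -12.28 f [ 0.3 -0.5  0.4] w 0.0437 q [-0.64  0.22  1.4   0.01  1.49 -2.  ]
 yaw total -16.28 -> 3 x -5.43
 ->  (0.52, 0.305, 0.15, 4) tool total [-0.0261  0.614   0.044 ] 15 x [-0.0017  0.0409  0.0029]
 ->  (0.5228, 0.306, 0.02, 4) tool total [0.13   0.0008 0.0029] 4 x [0.0325 0.0002 0.0007]
[ 0.03213302 -0.00936479 -0.99943973]
```

View pics/top2.png

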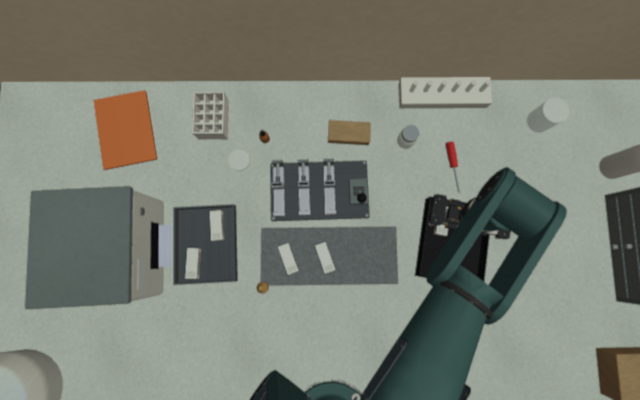

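Request:
servo_tool:
  translation:
    - [0, 0.038, -0.016]
    - [0, 0.038, -0.02]
    - [0, 0.038, -0.02]
    - [0, 0.038, -0.015]
    - [0, 0.04, -0.01]
  yaw: [0, -3, -3, -3, -3]

```text
clock: 5.17
position: [0.4785, -0.1164, 0.1396]
orientation: [[0.071, 0.01, 0.997], [-0.035, 0.999, -0.008], [-0.997, -0.035, 0.071]]
ft_force: [0.6, 0.3, 0.3]
grip_width: 0.0441
```

Request:
servo_tool:
  translation:
    - [0, 0.04, 0]
    - [0, 0.04, 0]
    - [0, 0.04, 0]
    - [0, 0.04, 0.01]
    - [0, 0.04, 0.01]
  yaw: [-3, -1, 0, 0, 0]

```text
clock: 5.58
position: [0.488, 0.0908, 0.1418]
orientation: [[0.087, -0.061, 0.994], [-0.036, 0.997, 0.065], [-0.996, -0.041, 0.085]]
ft_force: [0.2, 0.1, 0.4]
grip_width: 0.0441
```

```bash
python3 - <<'E'
from h import *
plan((.5228,.306,.13,4),(.5228,.306,.02,4))
print(bot.observe()['orientation'][:,0])
E
```

```text
t 5.58 pos [0.488  0.0908 0.1418] h 3.73 f [0.2 0.1 0.4] w 0.0441 q [ 0.1  -0.07  1.67 -0.04  1.45 -1.53]
 yaw total -0.27 -> 1 x -0.27
 ->  (0.5228, 0.306, 0.13, 4) tool total [0.0118 0.2123 0.0497] 6 x [0.002  0.0354 0.0083]
 ->  (0.5228, 0.306, 0.02, 4) tool total [0.11 0.   0.  ] 3 x [0.0367 0.     0.    ]
[ 0.08747422 -0.03583575 -0.995522  ]
```

Request:
servo_tool:
  translation:
    - [0, 0, 0]
    - [0, 0, 0]
  yaw: [0, 0]

```text
clock: 5.75
position: [0.4889, 0.0994, 0.1445]
orientation: [[0.093, -0.074, 0.993], [-0.031, 0.997, 0.077], [-0.995, -0.038, 0.09]]
ft_force: [-0.3, -0.6, 0.2]
grip_width: 0.0438
```

Request:
servo_tool:
  translation:
    - [0, 0, 0]
    - [0, 0, 0]
    - [0, 0, 0]
  yaw: [0, 0, 0]

```text
clock: 6.0
position: [0.4897, 0.0979, 0.1465]
orientation: [[0.096, -0.073, 0.993], [-0.031, 0.997, 0.076], [-0.995, -0.038, 0.094]]
ft_force: [0.0, -0.3, 0.3]
grip_width: 0.0439
```

Request:
servo_tool:
  translation:
    - [0, 0, 0]
    - [0, 0, 0]
    - [0, 0, 0]
  yaw: [0, 0, 0]

```text
clock: 6.25
position: [0.4901, 0.094, 0.1469]
orientation: [[0.096, -0.066, 0.993], [-0.032, 0.997, 0.069], [-0.995, -0.039, 0.094]]
ft_force: [-0.8, 0.2, 0.5]
grip_width: 0.0439
```

```bash
python3 - <<'E'
from h import *
plan((.5228,.306,.13,4))
print(bot.observe()['orientation'][:,0],bot.observe()['qpos'].round(4),bot.observe()['qd'].round(4))
E
```

```text
t 6.25 pos [0.4901 0.094  0.1469] h 4.00 f [-0.8  0.2  0.5] w 0.0439 q [ 0.11 -0.07  1.67 -0.04  1.45 -1.53]
 ->  (0.5228, 0.306, 0.13, 4) tool total [0.0169 0.2092 0.0474] 6 x [0.0028 0.0349 0.0079]
[ 0.09646131 -0.03244911 -0.99480766] [ 0.1052 -0.0706  1.6656 -0.0427  1.454  -1.5305] [-0.0246 -0.0008  0.004  -0.0013  0.0006 -0.0041]
```

Request:
servo_tool:
  translation:
    - [-0.041, 0, 0]
    - [-0.041, 0, 0]
    - [-0.041, 0, 0]
    - [0, 0, 0]
  yaw: [0, 0, 0, 0]

```text
clock: 6.58
position: [0.4735, 0.0946, 0.2657]
orientation: [[0.078, -0.061, 0.995], [-0.035, 0.997, 0.064], [-0.996, -0.04, 0.076]]
ft_force: [0.1, -0.2, 0.4]
grip_width: 0.0441
```

Request:
servo_tool:
  translation:
    - [0.01, 0, 0]
    - [0.01, 0, 0]
    - [0.01, 0, 0]
    - [0.01, 0, 0]
    - [0.01, 0, 0]
  yaw: [0, 0, 0, 0, 0]

```text
clock: 7.0
position: [0.4788, 0.0912, 0.2123]
orientation: [[0.082, -0.058, 0.995], [-0.035, 0.998, 0.061], [-0.996, -0.04, 0.08]]
ft_force: [-0.3, 0.1, -0.6]
grip_width: 0.0441
```

Request:
servo_tool:
  translation:
    - [0.01, 0, 0]
    - [0.01, 0, 0]
    - [0.01, 0, 0]
    - [0.01, 0, 0]
    - [0.01, 0, 0]
  yaw: [0, 0, 0, 0, 0]

```text
clock: 7.42
position: [0.4796, 0.0888, 0.1503]
orientation: [[0.07, -0.058, 0.996], [-0.036, 0.998, 0.061], [-0.997, -0.04, 0.068]]
ft_force: [-0.1, 1.2, 0.6]
grip_width: 0.0441
```

Request:
servo_tool:
  translation:
    - [-0.041, 0, 0]
    - [-0.041, 0, 0]
    - [-0.041, 0, 0]
    - [0, 0, 0]
  yaw: [0, 0, 0, 0]

```text
clock: 7.75
position: [0.461, 0.0922, 0.256]
orientation: [[0.031, -0.059, 0.998], [-0.04, 0.997, 0.06], [-0.999, -0.042, 0.028]]
ft_force: [1.6, 0.5, 1.4]
grip_width: 0.0439
```

Request:
servo_tool:
  translation:
    - [0.01, 0, 0]
    - [0.01, 0, 0]
    - [0.01, 0, 0]
    - [0.01, 0, 0]
    - [0.01, 0, 0]
  yaw: [0, 0, 0, 0, 0]

```text
clock: 8.17
position: [0.4641, 0.0903, 0.2013]
orientation: [[0.035, -0.059, 0.998], [-0.04, 0.997, 0.061], [-0.999, -0.042, 0.033]]
ft_force: [0.2, 0.4, 0.3]
grip_width: 0.0438
```

Request:
servo_tool:
  translation:
    - [0.01, 0, 0]
    - [0.01, 0, 0]
    - [0.01, 0, 0]
    - [0.01, 0, 0]
    - [0.01, 0, 0]
  yaw: [0, 0, 0, 0, 0]

```text
clock: 8.58
position: [0.4627, 0.0876, 0.1402]
orientation: [[0.025, -0.06, 0.998], [-0.041, 0.997, 0.061], [-0.999, -0.042, 0.023]]
ft_force: [0.7, -0.4, -0.0]
grip_width: 0.0443
```

Request:
servo_tool:
  translation:
    - [0, -0.04, 0]
    - [0, -0.04, 0]
    - [0, -0.04, 0]
    - [0, 0, 0]
  yaw: [0, 0, 0, 0]

```text
clock: 8.92
position: [0.4684, -0.0334, 0.1385]
orientation: [[0.019, -0.07, 0.997], [-0.04, 0.997, 0.07], [-0.999, -0.041, 0.016]]
ft_force: [0.5, 0.3, 0.3]
grip_width: 0.0437
```

Request:
servo_tool:
  translation:
    - [0, 0.012, 0]
    - [0, 0.012, 0]
    - [0, 0.012, 0]
    - [0, 0.012, 0]
    - [0, 0.012, 0]
  yaw: [0, 0, 0, 0, 0]

```text
clock: 9.33
position: [0.4639, 0.0302, 0.1338]
orientation: [[0.018, -0.061, 0.998], [-0.037, 0.997, 0.061], [-0.999, -0.038, 0.015]]
ft_force: [0.1, -0.1, -0.6]
grip_width: 0.0436
```

Request:
servo_tool:
  translation:
    - [0, 0.012, 0]
    - [0, 0.012, 0]
    - [0, 0.012, 0]
    - [0, 0.012, 0]
    - [0, 0.012, 0]
  yaw: [0, 0, 0, 0, 0]

```text
clock: 9.75
position: [0.4571, 0.104, 0.1299]
orientation: [[0.018, -0.07, 0.997], [-0.032, 0.997, 0.071], [-0.999, -0.033, 0.016]]
ft_force: [0.5, 0.3, 1.0]
grip_width: 0.0439
```

Request:
servo_tool:
  translation:
    - [0, 0.025, 0.01]
    - [0, 0.025, 0.01]
    - [0, 0.025, 0.01]
    - [0, 0.025, 0.01]
    - [0, 0.025, 0.01]
  yaw: [0, 0, 0, 0, 0]

```text
clock: 10.17
position: [0.4924, 0.2472, 0.1254]
orientation: [[0.018, -0.077, 0.997], [-0.029, 0.997, 0.078], [-0.999, -0.031, 0.016]]
ft_force: [-0.7, -0.6, -0.0]
grip_width: 0.0442
```

Request:
servo_tool:
  translation:
    - [0, 0.022, 0.01]
    - [0, 0.022, 0.01]
    - [0, 0.015, 0.005]
  yaw: [0, 0, 0]

```text
clock: 10.42
position: [0.5087, 0.3204, 0.1224]
orientation: [[0.017, -0.086, 0.996], [-0.026, 0.996, 0.086], [-1.0, -0.028, 0.014]]
ft_force: [1.1, 0.3, 0.3]
grip_width: 0.0438
```

```bash
python3 - <<'E'
from h import *
plan((.5228,.306,.07,4),(.5228,.306,.02,4))
print(bot.observe()['orientation'][:,0])
E
```

```text
t 10.42 pos [0.5087 0.3204 0.1224] h 4.95 f [1.1 0.3 0.3] w 0.0438 q [ 0.49  0.23  1.38 -0.03  1.52 -1.17]
 yaw total 0.95 -> 1 x 0.95
 ->  (0.5228, 0.306, 0.07, 4) tool total [ 0.0524 -0.0153  0.0131] 2 x [ 0.0262 -0.0077  0.0065]
 ->  (0.5228, 0.306, 0.02, 4) tool total [0.05 0.   0.  ] 2 x [0.025 0.    0.   ]
[ 0.01679296 -0.02616957 -0.99951646]
```

```bash
cat >> h.py <<'E'
def plan(*wps):
    o=bot.observe();p=o['position'].copy();R=o['orientation'].copy()
    h=np.degrees(np.arctan2(R[1,2],R[0,2]))
    print('t %.2f pos %s h %.2f tilt %s f %s w %.4f q6 %.2f'%(o['clock'],p.round(4),h,R[:2,0].round(3),o['ft_force'].round(1),o['grip_width'],o['qpos'][5]))
    for x,y,z,hd in wps:
        dy=-((hd-h+180)%360-180);n=int(np.ceil(abs(dy)/7))
        R=R@cv2.Rodrigues(np.array([np.radians(dy),0,0]))[0];h=hd
        t=R.T@(np.array([x,y,z])-p);n=max(1,int(np.ceil(np.abs(t).max()/.025)))
        print('  yaw %.1f  ->'%dy,(x,y,z,hd),'tool',t.round(4),'%d x'%n,(t/n).round(4)); p=np.array([x,y,z])
E
```

Request:
servo_tool:
  translation:
    - [0.02, -0.007, 0.005]
    - [0.02, -0.007, 0.005]
    - [0.01, 0, 0]
    - [0, 0, 0]
  yaw: [0.5, 0.4, 0, 0]

```text
clock: 10.75
position: [0.5158, 0.3209, 0.0706]
orientation: [[0.018, -0.085, 0.996], [-0.02, 0.996, 0.085], [-1.0, -0.021, 0.016]]
ft_force: [-0.6, 0.0, -0.8]
grip_width: 0.0442
```

```bash
python3 - <<'E'
from h import *
plan((.5228,.306,.025,4))
E
```

```text
t 10.75 pos [0.5158 0.3209 0.0706] h 4.87 tilt [ 0.018 -0.02 ] f [-0.6  0.  -0.8] w 0.0442 q6 -1.17
  yaw 0.9  -> (0.5228, 0.306, 0.025, 4) tool [ 0.046  -0.0144  0.0052] 2 x [ 0.023  -0.0072  0.0026]
```

Request:
servo_tool:
  translation:
    - [0, -0.01, 0.004]
    - [0, -0.005, 0.002]
    - [0, 0, 0]
  yaw: [0.5, 0.4, 0]

```text
clock: 11.0
position: [0.5211, 0.308, 0.0712]
orientation: [[0.017, -0.071, 0.997], [-0.02, 0.997, 0.072], [-1.0, -0.021, 0.015]]
ft_force: [0.1, -0.6, -0.5]
grip_width: 0.0441
```

```bash
python3 - <<'E'
from h import *
plan((.5228,.306,.025,4))
E
```

```text
t 11.00 pos [0.5211 0.308  0.0712] h 4.11 tilt [ 0.017 -0.02 ] f [ 0.1 -0.6 -0.5] w 0.0441 q6 -1.18
  yaw 0.1  -> (0.5228, 0.306, 0.025, 4) tool [ 0.0463 -0.0012  0.0009] 2 x [ 0.0231 -0.0006  0.0004]
```

Request:
servo_tool:
  translation:
    - [0.018, -0.001, 0.001]
    - [0.018, 0, 0]
    - [0.006, 0, 0]
    - [0.004, 0, 0]
    - [0.002, 0, 0]
  yaw: [0, 0, 0, 0, 0]

```text
clock: 11.42
position: [0.5278, 0.3065, 0.0301]
orientation: [[0.029, -0.067, 0.997], [-0.013, 0.998, 0.067], [-0.999, -0.015, 0.028]]
ft_force: [-0.6, 0.3, 0.5]
grip_width: 0.0441
```

```bash
python3 - <<'E'
from h import *
plan((.5228,.306,.019,4))
E
```

```text
t 11.42 pos [0.5278 0.3065 0.0301] h 3.85 tilt [ 0.029 -0.013] f [-0.6  0.3  0.5] w 0.0441 q6 -1.19
  yaw -0.1  -> (0.5228, 0.306, 0.019, 4) tool [ 0.0109 -0.     -0.0053] 1 x [ 0.0109 -0.     -0.0053]
```

Request:
servo_tool:
  translation:
    - [0.009, 0, -0.004]
    - [0.004, 0, -0.001]
  yaw: [0, 0]

```text
clock: 11.58
position: [0.5246, 0.3065, 0.0186]
orientation: [[0.033, -0.066, 0.997], [-0.011, 0.998, 0.066], [-0.999, -0.013, 0.032]]
ft_force: [-0.2, -0.4, -0.5]
grip_width: 0.0438
```

Request:
servo_tool:
  translation:
    - [0.001, 0, 0]
    - [0.001, 0, 0]
    - [0.001, 0, 0]
    - [0.001, 0, 0]
  yaw: [0, 0, 0, 0]
  jaw: 0.02

```text
clock: 11.92
position: [0.5244, 0.3068, 0.0159]
orientation: [[0.033, -0.066, 0.997], [-0.01, 0.998, 0.067], [-0.999, -0.013, 0.033]]
ft_force: [-2.9, -1.5, 6.5]
grip_width: 0.0299
```

Request:
servo_tool:
  translation:
    - [-0.03, 0, 0]
    - [-0.03, 0, 0]
    - [-0.03, 0, -0.01]
    - [-0.02, -0.02, -0.01]
    - [0, -0.025, -0.01]
  yaw: [0, 0, 0, 0, 0]

```text
clock: 12.33
position: [0.4922, 0.2625, 0.1257]
orientation: [[0.027, -0.071, 0.997], [-0.013, 0.997, 0.071], [-1.0, -0.015, 0.026]]
ft_force: [1.9, -0.3, -0.4]
grip_width: 0.0297
```

```bash
python3 - <<'E'
from h import *
plan((.45,0,.15,-4),(.4305,-.2914,.13,-12))
E
```

```text
t 12.33 pos [0.4922 0.2625 0.1257] h 4.08 tilt [ 0.027 -0.013] f [ 1.9 -0.3 -0.4] w 0.0297 q6 -1.24
  yaw 8.1  -> (0.45, 0, 0.15, -4) tool [-0.0221 -0.2651 -0.0231] 11 x [-0.002  -0.0241 -0.0021]
  yaw 8.0  -> (0.4305, -0.2914, 0.13, -12) tool [ 0.0232 -0.2889  0.0409] 12 x [ 0.0019 -0.0241  0.0034]
```

Request:
servo_tool:
  translation:
    - [-0.004, -0.03, -0.006]
    - [-0.004, -0.03, -0.006]
    - [-0.004, -0.03, -0.006]
    - [-0.004, -0.03, -0.004]
    - [0, -0.03, 0]
  yaw: [1.5, 1.5, 1.5, 1.5, 1.5]

```text
clock: 12.75
position: [0.4709, 0.1087, 0.1459]
orientation: [[0.033, 0.058, 0.998], [-0.011, 0.998, -0.058], [-0.999, -0.009, 0.034]]
ft_force: [1.1, 0.0, -0.1]
grip_width: 0.0298
```

Request:
servo_tool:
  translation:
    - [0, -0.03, 0]
    - [0, -0.03, 0]
    - [0, -0.03, 0]
    - [0, -0.03, 0.003]
    - [0, -0.03, 0.004]
  yaw: [1.5, 1.5, 1.5, 1.5, 1.5]

```text
clock: 13.17
position: [0.459, -0.0482, 0.1477]
orientation: [[0.037, 0.193, 0.98], [-0.012, 0.981, -0.193], [-0.999, -0.005, 0.038]]
ft_force: [0.4, -0.2, -0.8]
grip_width: 0.0295
```

```bash
python3 - <<'E'
from h import *
plan((.4305,-.2914,.12,-12))
E
```

```text
t 13.17 pos [ 0.459  -0.0482  0.1477] h -11.12 tilt [ 0.037 -0.012] f [ 0.4 -0.2 -0.8] w 0.0295 q6 -1.60
  yaw 0.9  -> (0.4305, -0.2914, 0.12, -12) tool [ 0.0297 -0.2436  0.0216] 10 x [ 0.003  -0.0244  0.0022]
```

Request:
servo_tool:
  translation:
    - [0, -0.03, 0.003]
    - [0, -0.03, 0.003]
    - [0, -0.03, 0.003]
    - [0, -0.03, 0.003]
    - [0.003, -0.03, 0.003]
  yaw: [0, 0, 0, 0, 0]

```text
clock: 13.58
position: [0.4429, -0.2061, 0.1464]
orientation: [[0.04, 0.194, 0.98], [-0.014, 0.981, -0.194], [-0.999, -0.006, 0.042]]
ft_force: [1.4, 0.6, -1.3]
grip_width: 0.0298
```

Request:
servo_tool:
  translation:
    - [0.005, -0.03, 0.003]
    - [0.01, -0.025, 0.002]
    - [0.01, -0.02, 0]
    - [0, 0, 0]
  yaw: [0, 0, 0, 0]

```text
clock: 13.92
position: [0.432, -0.2907, 0.1209]
orientation: [[0.04, 0.201, 0.979], [-0.019, 0.98, -0.2], [-0.999, -0.01, 0.043]]
ft_force: [0.2, 0.8, -1.4]
grip_width: 0.0297
```

```bash
python3 - <<'E'
from h import *
plan((.4305,-.2914,.05,-12),(.4305,-.2914,.02,-12))
E
```

```text
t 13.92 pos [ 0.432  -0.2907  0.1209] h -11.56 tilt [ 0.04  -0.019] f [ 0.2  0.8 -1.4] w 0.0297 q6 -2.08
  yaw 0.4  -> (0.4305, -0.2914, 0.05, -12) tool [ 0.0708 -0.0003 -0.0043] 3 x [ 0.0236 -0.0001 -0.0014]
  yaw 0.0  -> (0.4305, -0.2914, 0.02, -12) tool [ 0.03    0.0003 -0.0013] 2 x [ 0.015   0.0001 -0.0006]
```

Request:
servo_tool:
  translation:
    - [0.02, 0, -0.002]
    - [0.02, 0, -0.002]
    - [0.02, 0, -0.002]
    - [0.01, 0, -0.001]
    - [0.008, 0, 0]
  yaw: [0, 0, 0, 0, 0]

```text
clock: 14.33
position: [0.43, -0.292, 0.0429]
orientation: [[0.046, 0.204, 0.978], [-0.021, 0.979, -0.203], [-0.999, -0.012, 0.049]]
ft_force: [0.2, -0.3, -0.2]
grip_width: 0.0298
```

Request:
servo_tool:
  translation:
    - [0.007, 0, 0]
    - [0.004, 0, 0]
    - [0.002, 0, 0]
  yaw: [0, 0, 0]

```text
clock: 14.58
position: [0.4309, -0.2908, 0.0285]
orientation: [[0.045, 0.203, 0.978], [-0.02, 0.979, -0.202], [-0.999, -0.011, 0.048]]
ft_force: [-0.5, -0.0, -0.4]
grip_width: 0.0297
```

Request:
servo_tool:
  translation:
    - [0.006, 0, 0]
    - [0.003, 0, 0]
    - [0.001, 0, 0]
  yaw: [0, 0, 0]

```text
clock: 14.83
position: [0.4329, -0.2916, 0.0194]
orientation: [[0.048, 0.202, 0.978], [-0.022, 0.979, -0.201], [-0.999, -0.012, 0.051]]
ft_force: [-0.1, 0.0, -1.1]
grip_width: 0.0302
```

Request:
servo_tool:
  translation:
    - [0, 0, 0]
    - [0, 0, 0]
  yaw: [0, 0]
  jaw: 0.046

```text
clock: 15.0
position: [0.4336, -0.2921, 0.0202]
orientation: [[0.049, 0.202, 0.978], [-0.023, 0.979, -0.201], [-0.999, -0.013, 0.053]]
ft_force: [-0.4, 0.4, -0.4]
grip_width: 0.0398
```

Request:
servo_tool:
  translation:
    - [-0.035, 0, 0]
    - [-0.04, 0, 0]
    - [-0.04, 0, 0]
    - [0, 0, 0]
  yaw: [0, 0, 0, 0]

```text
clock: 15.33
position: [0.4267, -0.2886, 0.1381]
orientation: [[0.045, 0.202, 0.978], [-0.02, 0.979, -0.201], [-0.999, -0.011, 0.048]]
ft_force: [0.4, -1.1, 0.9]
grip_width: 0.0459
```

```bash
python3 - <<'E'
from h import *
plan((.43,0,.14,-4),(.42,.345,.14,-2))
s=snap('top','top3')
E
```

```text
t 15.33 pos [ 0.4267 -0.2886  0.1381] h -11.63 tilt [ 0.045 -0.02 ] f [ 0.4 -1.1  0.9] w 0.0459 q6 -2.08
  yaw -7.6  -> (0.43, 0, 0.14, -4) tool [-0.0076  0.288  -0.0167] 12 x [-0.0006  0.024  -0.0014]
  yaw -2.0  -> (0.42, 0.345, 0.14, -2) tool [-0.0074  0.3444 -0.022 ] 14 x [-0.0005  0.0246 -0.0016]
```

View pics/top3.png

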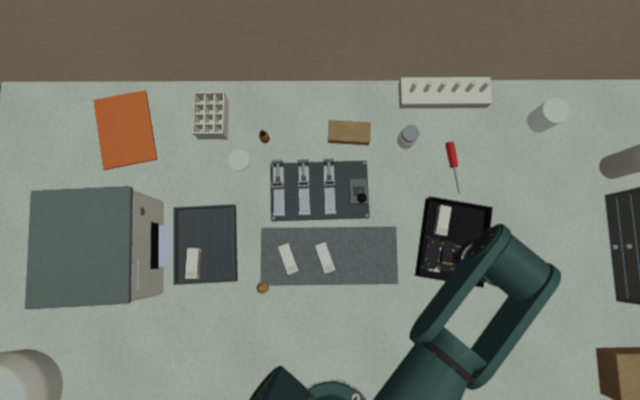

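Request:
servo_tool:
  translation:
    - [0, 0.03, 0]
    - [0, 0.03, 0]
    - [0, 0.03, 0]
    - [0, 0.03, 0]
    - [0, 0.03, 0]
  yaw: [-1, -1, -1, -1, -1]
  jaw: 0.094

```text
clock: 15.8
position: [0.4513, -0.1413, 0.1324]
orientation: [[0.044, 0.125, 0.991], [-0.022, 0.992, -0.124], [-0.999, -0.017, 0.047]]
ft_force: [0.2, 0.3, -0.3]
grip_width: 0.0763
```

Request:
servo_tool:
  translation:
    - [0, 0.03, 0]
    - [0, 0.03, 0]
    - [0, 0.03, 0]
    - [0, 0.03, 0]
    - [0, 0.03, 0]
  yaw: [-1, -1, -1, -1, -0.6]

```text
clock: 16.22
position: [0.4628, 0.0154, 0.1255]
orientation: [[0.041, 0.042, 0.998], [-0.021, 0.999, -0.041], [-0.999, -0.02, 0.042]]
ft_force: [0.1, 0.1, 0.6]
grip_width: 0.0941
```

Request:
servo_tool:
  translation:
    - [0, 0.03, 0]
    - [0, 0.03, 0]
    - [0, 0.03, 0]
    - [0, 0.03, 0]
    - [0, 0.03, 0]
  yaw: [0, 0, 0, 0, 0]

```text
clock: 16.63
position: [0.4662, 0.1727, 0.118]
orientation: [[0.037, 0.042, 0.998], [-0.022, 0.999, -0.041], [-0.999, -0.021, 0.038]]
ft_force: [0.7, -1.1, 0.4]
grip_width: 0.0939
```

```bash
python3 - <<'E'
from h import *
plan((.421,.345,.13,-2))
E
```

```text
t 16.63 pos [0.4662 0.1727 0.118 ] h -2.35 tilt [ 0.037 -0.022] f [ 0.7 -1.1  0.4] w 0.0939 q6 -1.26
  yaw -0.3  -> (0.421, 0.345, 0.13, -2) tool [-0.0175  0.1703 -0.0507] 7 x [-0.0025  0.0243 -0.0072]
```

Request:
servo_tool:
  translation:
    - [-0.002, 0.026, -0.009]
    - [-0.002, 0.026, -0.009]
    - [-0.002, 0.026, -0.009]
    - [-0.002, 0.025, -0.009]
    - [-0.002, 0.02, -0.007]
  yaw: [0, 0, 0, 0, 0]

```text
clock: 17.05
position: [0.4242, 0.3048, 0.1181]
orientation: [[0.031, 0.04, 0.999], [-0.024, 0.999, -0.039], [-0.999, -0.023, 0.032]]
ft_force: [0.1, 0.4, 0.4]
grip_width: 0.0939
```

Request:
servo_tool:
  translation:
    - [0, 0.016, -0.002]
    - [0, 0.008, 0]
    - [0, 0, 0]
    - [0, 0, 0]
  yaw: [0, 0, 0, 0]

```text
clock: 17.38
position: [0.4199, 0.3331, 0.1141]
orientation: [[0.027, 0.033, 0.999], [-0.026, 0.999, -0.032], [-0.999, -0.025, 0.028]]
ft_force: [-0.5, -0.1, 0.3]
grip_width: 0.094
```

```bash
python3 - <<'E'
from h import *
plan((.421,.344,.06,-2),(.421,.344,.017,-2))
s=snap('scene','sc4');c=s['pixels'][110:230,380:510];cv2.imwrite('pics/sc4c.png',cv2.cvtColor(np.clip(cv2.resize(c,None,fx=5,fy=5)*1.5,0,255).astype(np.uint8),cv2.COLOR_RGB2BGR))
E
```

```text
t 17.38 pos [0.4199 0.3331 0.1141] h -1.83 tilt [ 0.027 -0.026] f [-0.5 -0.1  0.3] w 0.0940 q6 -0.95
  yaw 0.2  -> (0.421, 0.344, 0.06, -2) tool [ 0.0538  0.0122 -0.0008] 3 x [ 0.0179  0.0041 -0.0003]
  yaw 0.0  -> (0.421, 0.344, 0.017, -2) tool [ 0.043   0.0011 -0.0012] 2 x [ 0.0215  0.0005 -0.0006]
```

View pics/sc4c.png

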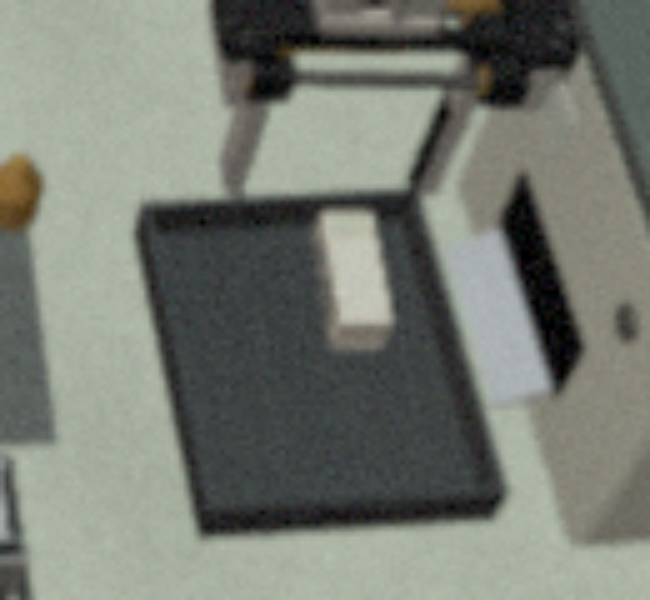

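Gripper hangs over the tray; done4 lies close to the left wall at about (355,280) in the crop. Descend with full opening, offset toward -y.

Request:
servo_tool:
  translation:
    - [0.015, 0.004, 0]
    - [0.015, 0.004, 0]
    - [0.012, 0.002, 0]
    - [0.006, 0, 0]
    - [0, 0, 0]
  yaw: [0, 0, 0, 0, 0]

```text
clock: 17.85
position: [0.4243, 0.337, 0.0645]
orientation: [[0.029, 0.04, 0.999], [-0.027, 0.999, -0.039], [-0.999, -0.026, 0.03]]
ft_force: [-0.8, -0.3, -0.7]
grip_width: 0.0942
```

```bash
python3 - <<'E'
from h import *
plan((.421,.345,.03,-2),(.421,.345,.017,-2))
s=snap('scene','sc5');c=s['pixels'][110:230,380:510];cv2.imwrite('pics/sc5c.png',cv2.cvtColor(np.clip(cv2.resize(c,None,fx=5,fy=5)*1.5,0,255).astype(np.uint8),cv2.COLOR_RGB2BGR))
E
```

```text
t 17.85 pos [0.4243 0.337  0.0645] h -2.26 tilt [ 0.029 -0.027] f [-0.8 -0.3 -0.7] w 0.0942 q6 -0.93
  yaw -0.3  -> (0.421, 0.345, 0.03, -2) tool [ 0.0342  0.0088 -0.0047] 2 x [ 0.0171  0.0044 -0.0023]
  yaw 0.0  -> (0.421, 0.345, 0.017, -2) tool [ 0.013   0.0003 -0.0004] 1 x [ 0.013   0.0003 -0.0004]
```

View pics/sc5c.png

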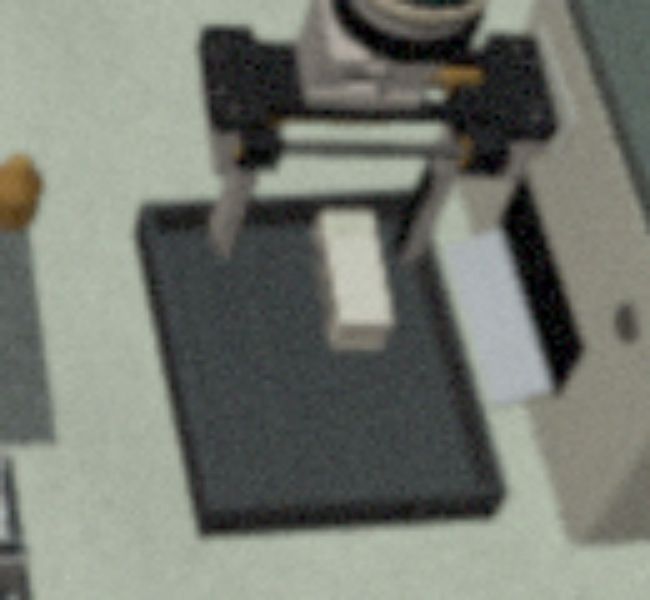

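Request:
servo_tool:
  translation:
    - [0, 0.006, -0.003]
    - [0.012, 0.002, -0.001]
    - [0.012, 0, 0]
    - [0.006, 0, 0]
    - [0.003, 0, 0]
  yaw: [0, 0, 0, 0, 0]

```text
clock: 18.32
position: [0.4237, 0.3457, 0.0322]
orientation: [[0.035, 0.042, 0.999], [-0.023, 0.999, -0.041], [-0.999, -0.022, 0.036]]
ft_force: [-0.3, -0.0, -0.2]
grip_width: 0.094
```

```bash
python3 - <<'E'
from h import *
plan((.421,.345,.017,-2))
s=snap('scene','sc6');c=s['pixels'][110:230,380:510];cv2.imwrite('pics/sc6c.png',cv2.cvtColor(np.clip(cv2.resize(c,None,fx=5,fy=5)*1.5,0,255).astype(np.uint8),cv2.COLOR_RGB2BGR))
E
```

```text
t 18.32 pos [0.4237 0.3457 0.0322] h -2.33 tilt [ 0.035 -0.023] f [-0.3 -0.  -0.2] w 0.0940 q6 -0.91
  yaw -0.3  -> (0.421, 0.345, 0.017, -2) tool [ 0.0151 -0.0004 -0.0033] 1 x [ 0.0151 -0.0004 -0.0033]
```

View pics/sc6c.png

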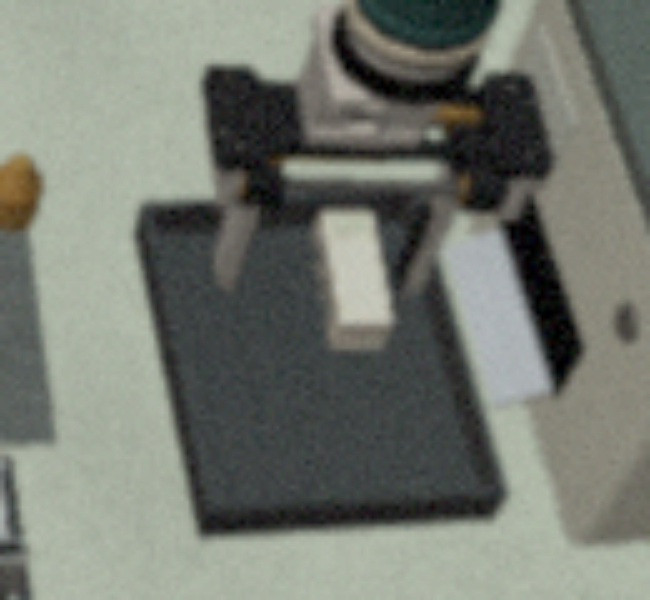

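Request:
servo_tool:
  translation:
    - [0.007, 0, -0.002]
    - [0.006, 0, -0.001]
    - [0.003, 0, 0]
  yaw: [0, 0, 0]

```text
clock: 18.62
position: [0.421, 0.3453, 0.0144]
orientation: [[0.035, 0.041, 0.999], [-0.023, 0.999, -0.041], [-0.999, -0.022, 0.036]]
ft_force: [-0.5, -0.9, 8.4]
grip_width: 0.094
```

Request:
servo_tool:
  translation:
    - [0.001, 0, 0]
    - [0.001, 0, 0]
    - [0, 0, 0]
    - [0.001, 0, 0]
    - [0, 0, 0]
  yaw: [0, 0, 0, 0, 0]
  jaw: 0.02

```text
clock: 19.03
position: [0.4227, 0.3493, 0.014]
orientation: [[0.04, 0.041, 0.998], [-0.014, 0.999, -0.041], [-0.999, -0.012, 0.04]]
ft_force: [-0.4, 0.4, 0.5]
grip_width: 0.0642
```

Request:
servo_tool:
  translation:
    - [0.001, 0, 0]
    - [0, 0, 0]
    - [0, 0, 0]
  yaw: [0, 0, 0]

```text
clock: 19.28
position: [0.4235, 0.3505, 0.0138]
orientation: [[0.041, 0.041, 0.998], [-0.011, 0.999, -0.041], [-0.999, -0.01, 0.042]]
ft_force: [1.1, 1.2, 1.4]
grip_width: 0.0442
```

Request:
servo_tool:
  translation:
    - [0, -0.002, 0]
    - [0, -0.001, 0]
    - [0, 0, 0]
    - [0, 0, 0]
  yaw: [0, 0, 0, 0]

```text
clock: 19.62
position: [0.4234, 0.3471, 0.0137]
orientation: [[0.041, 0.041, 0.998], [-0.011, 0.999, -0.041], [-0.999, -0.01, 0.042]]
ft_force: [-0.0, 1.3, 2.0]
grip_width: 0.0298
```

Request:
servo_tool:
  translation:
    - [-0.03, 0, 0]
    - [-0.03, 0, 0]
    - [-0.03, 0, 0]
    - [-0.02, -0.02, 0]
    - [0, -0.025, 0]
  yaw: [0, 0, 0, 0, 0]

```text
clock: 20.03
position: [0.412, 0.2991, 0.1203]
orientation: [[0.025, 0.038, 0.999], [-0.028, 0.999, -0.037], [-0.999, -0.027, 0.026]]
ft_force: [0.8, 0.3, -0.7]
grip_width: 0.0297
```

Request:
servo_tool:
  translation:
    - [0, -0.03, 0]
    - [0, -0.03, 0]
    - [0, -0.03, 0]
    - [0, -0.03, 0]
    - [0, -0.03, 0]
  yaw: [1, 1, 1, 1, 1]

```text
clock: 20.45
position: [0.3974, 0.1415, 0.1221]
orientation: [[0.019, 0.124, 0.992], [-0.036, 0.992, -0.123], [-0.999, -0.033, 0.023]]
ft_force: [0.2, -0.6, -1.3]
grip_width: 0.0299
```

Request:
servo_tool:
  translation:
    - [0, -0.03, 0]
    - [0, -0.03, 0]
    - [0, -0.03, 0]
    - [0, -0.03, 0]
    - [0, -0.03, 0]
  yaw: [1, 1, 1, 1, 1]

```text
clock: 20.87
position: [0.3652, -0.0158, 0.1222]
orientation: [[0.005, 0.213, 0.977], [-0.043, 0.976, -0.213], [-0.999, -0.041, 0.014]]
ft_force: [1.0, -0.2, -1.4]
grip_width: 0.0296
```

```bash
python3 - <<'E'
from h import *
plan((.5125,-.3866,.13,-12),(.4147,-.3658,.13,-12))
E
```

```text
t 20.87 pos [ 0.3652 -0.0158  0.1222] h -12.27 tilt [ 0.005 -0.043] f [ 1.  -0.2 -1.4] w 0.0296 q6 -1.51
  yaw -0.3  -> (0.5125, -0.3866, 0.13, -12) tool [ 0.0086 -0.332   0.2212] 14 x [ 0.0006 -0.0237  0.0158]
  yaw 0.0  -> (0.4147, -0.3658, 0.13, -12) tool [-0.0013 -0.     -0.1   ] 4 x [-0.0003 -0.     -0.025 ]
```

Request:
servo_tool:
  translation:
    - [0, -0.03, 0.01]
    - [0, -0.03, 0.01]
    - [0, -0.03, 0.01]
    - [0, -0.03, 0.01]
    - [0, -0.03, 0.01]
  yaw: [0, 0, 0, 0, 0]

```text
clock: 21.28
position: [0.3726, -0.1801, 0.124]
orientation: [[-0.01, 0.215, 0.977], [-0.042, 0.976, -0.215], [-0.999, -0.043, -0.001]]
ft_force: [0.8, -0.3, -1.2]
grip_width: 0.0302
```

Request:
servo_tool:
  translation:
    - [0, -0.03, 0.01]
    - [0, -0.03, 0.01]
    - [0, -0.03, 0.01]
    - [0, -0.03, 0.01]
    - [0, -0.03, 0.01]
  yaw: [0, 0, 0, 0, 0]

```text
clock: 21.7
position: [0.3812, -0.3439, 0.1239]
orientation: [[-0.025, 0.218, 0.976], [-0.035, 0.975, -0.219], [-0.999, -0.039, -0.017]]
ft_force: [0.8, 1.1, -1.3]
grip_width: 0.0298
```

```bash
python3 - <<'E'
from h import *
plan((.4147,-.3658,.08,-12),(.4147,-.3658,.02,-12))
E
```

```text
t 21.70 pos [ 0.3812 -0.3439  0.1239] h -12.67 tilt [-0.025 -0.035] f [ 0.8  1.1 -1.3] w 0.0298 q6 -2.16
  yaw -0.7  -> (0.4147, -0.3658, 0.08, -12) tool [ 0.0438 -0.0127  0.0381] 2 x [ 0.0219 -0.0064  0.0191]
  yaw 0.0  -> (0.4147, -0.3658, 0.02, -12) tool [0.0599 0.0023 0.001 ] 3 x [0.02   0.0008 0.0003]
```

Request:
servo_tool:
  translation:
    - [0.01, -0.002, 0.015]
    - [0.015, 0, 0.015]
    - [0.01, 0, 0.008]
    - [0.005, 0, 0]
    - [0, 0, 0]
  yaw: [-0.4, 0, 0, 0, 0]

```text
clock: 22.12
position: [0.4109, -0.3633, 0.0759]
orientation: [[-0.04, 0.222, 0.974], [-0.031, 0.974, -0.223], [-0.999, -0.039, -0.032]]
ft_force: [-0.3, -0.6, -1.6]
grip_width: 0.0297
```

```bash
python3 - <<'E'
from h import *
plan((.4147,-.3658,.018,-12))
s=snap('top','top7');c=s['pixels'][180:300,390:520];cv2.imwrite('pics/top7c.png',cv2.cvtColor(np.clip(cv2.resize(c,None,fx=5,fy=5)*1.5,0,255).astype(np.uint8),cv2.COLOR_RGB2BGR))
E
```

```text
t 22.12 pos [ 0.4109 -0.3633  0.0759] h -12.90 tilt [-0.04  -0.031] f [-0.3 -0.6 -1.6] w 0.0297 q6 -2.13
  yaw -0.9  -> (0.4147, -0.3658, 0.018, -12) tool [0.0578 0.0005 0.0061] 3 x [0.0193 0.0002 0.002 ]
```

View pics/top7c.png

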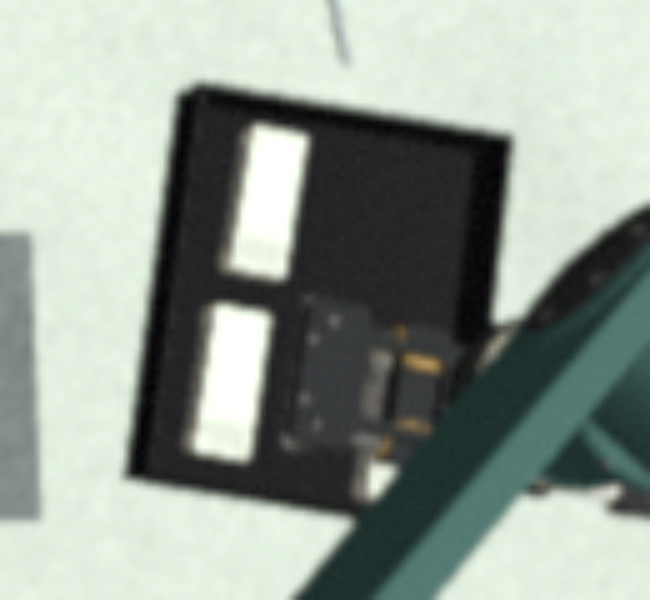

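Request:
servo_tool:
  translation:
    - [0.012, 0, 0.005]
    - [0.015, 0, 0.004]
    - [0.012, 0, 0.002]
    - [0.006, 0, 0]
    - [0.004, 0, 0]
  yaw: [-0.6, -0.3, 0, 0, 0]

```text
clock: 22.58
position: [0.4199, -0.3672, 0.0265]
orientation: [[-0.037, 0.204, 0.978], [-0.035, 0.978, -0.205], [-0.999, -0.042, -0.029]]
ft_force: [0.1, -0.1, -0.9]
grip_width: 0.0301
```

```bash
python3 - <<'E'
from h import *
plan((.42,-.3658,.018,-12))
E
```

```text
t 22.58 pos [ 0.4199 -0.3672  0.0265] h -11.84 tilt [-0.037 -0.035] f [ 0.1 -0.1 -0.9] w 0.0301 q6 -2.14
  yaw 0.2  -> (0.42, -0.3658, 0.018, -12) tool [0.0084 0.0017 0.0001] 1 x [0.0084 0.0017 0.0001]
```

Request:
servo_tool:
  translation:
    - [0.005, 0, 0]
    - [0.002, 0, 0]
    - [0.001, 0, 0]
  yaw: [0, 0, 0]

```text
clock: 22.83
position: [0.4189, -0.3668, 0.0172]
orientation: [[-0.038, 0.203, 0.978], [-0.034, 0.978, -0.205], [-0.999, -0.041, -0.031]]
ft_force: [0.3, 0.1, -0.9]
grip_width: 0.0298
```

Request:
servo_tool:
  translation:
    - [0, 0, 0]
    - [0, 0, 0]
    - [0, 0, 0]
  yaw: [0, 0, 0]
  jaw: 0.046

```text
clock: 23.08
position: [0.4195, -0.3677, 0.0188]
orientation: [[-0.036, 0.204, 0.978], [-0.037, 0.978, -0.205], [-0.999, -0.043, -0.028]]
ft_force: [-0.3, 0.7, 0.0]
grip_width: 0.0448
```

Request:
servo_tool:
  translation:
    - [-0.02, 0, 0]
    - [-0.025, 0, 0]
    - [-0.025, 0, 0]
    - [-0.025, 0, 0]
    - [-0.02, 0, 0]
  yaw: [0, 0, 0, 0, 0]

```text
clock: 23.5
position: [0.4215, -0.3616, 0.1342]
orientation: [[-0.043, 0.204, 0.978], [-0.03, 0.978, -0.205], [-0.999, -0.038, -0.036]]
ft_force: [-0.1, -0.4, 0.4]
grip_width: 0.0461
```

Request:
servo_tool:
  translation:
    - [0, 0.03, 0]
    - [0, 0.03, 0]
    - [0, 0.03, 0]
    - [0, 0.03, 0]
    - [0, 0.03, 0]
  yaw: [-3, -3, -3, -3, -3]

```text
clock: 23.92
position: [0.442, -0.2182, 0.141]
orientation: [[-0.023, -0.057, 0.998], [-0.049, 0.997, 0.056], [-0.999, -0.048, -0.025]]
ft_force: [0.6, -0.1, 0.5]
grip_width: 0.0461
```

```bash
sed -e "s/^top=.*/top=snap('top','top8')/" -e "/^for s in(top/d" -e "/^print('scene/,\$d" m2.py > m3.py
cat > m4.py <<'E'
from h import *
import sys
top=snap('top',sys.argv[1])
def rects(s,roi,z,th=125):
    im=s['pixels'].min(axis=2);x0,y0,x1,y1=roi
    c=cv2.resize(im[y0:y1,x0:x1],None,fx=4,fy=4,interpolation=cv2.INTER_CUBIC)
    n,_=cv2.findContours(((c>th)*255).astype(np.uint8),0,1)
    for k in n:
        if cv2.contourArea(k)<1500: continue
        r=cv2.minAreaRect(k);b=(cv2.boxPoints(r)+.5)/4-.5+[x0,y0]
        P=np.array([pt(s,q,z) for q in b]);e=[np.linalg.norm(P[1]-P[0]),np.linalg.norm(P[2]-P[1])]
        v=P[1]-P[0] if e[0]>e[1] else P[2]-P[1]
        print(P.mean(0).round(4)[:2],np.round(e,3),'ang',round((np.degrees(np.arctan2(v[1],v[0]))+90)%180-90,1))
rects(top,(264,230,396,282),.028)
E
python3 - <<'E'
from h import *
plan((.4301,.1109,.13,20))
E
python3 m4.py top8
```

```text
t 23.92 pos [ 0.442  -0.2182  0.141 ] h 3.19 tilt [-0.023 -0.049] f [ 0.6 -0.1  0.5] w 0.0461 q6 -2.16
  yaw -16.8  -> (0.4301, 0.1109, 0.13, 20) tool [-0.0048  0.3134  0.1017] 13 x [-0.0004  0.0241  0.0078]
[0.4301 0.1108] [0.032 0.081] ang 20.2
[0.432  0.0106] [0.031 0.081] ang 18.6
```

View pics/top8.png

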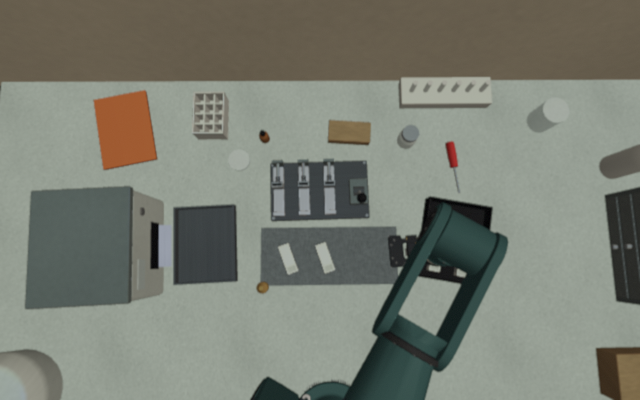

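Request:
servo_tool:
  translation:
    - [0, 0.022, 0.008]
    - [0, 0.022, 0.008]
    - [0, 0.022, 0.008]
    - [0, 0.022, 0.007]
    - [0, 0.022, 0.007]
  yaw: [-3, -3, -3, -3, -3]

```text
clock: 24.38
position: [0.4626, -0.0961, 0.1398]
orientation: [[-0.014, -0.327, 0.945], [-0.049, 0.944, 0.326], [-0.999, -0.042, -0.029]]
ft_force: [0.3, 0.5, -0.1]
grip_width: 0.0464
```

Request:
servo_tool:
  translation:
    - [0, 0.022, 0.004]
    - [0, 0.022, 0.004]
    - [0, 0.022, 0.004]
    - [0, 0.022, 0.004]
    - [0, 0.022, 0.004]
  yaw: [0, 0, 0, 0, 0]

```text
clock: 24.8
position: [0.4471, 0.0189, 0.1384]
orientation: [[-0.004, -0.327, 0.945], [-0.051, 0.944, 0.327], [-0.999, -0.046, -0.021]]
ft_force: [0.7, 0.1, -0.7]
grip_width: 0.046
```

Request:
servo_tool:
  translation:
    - [0, 0.015, 0]
    - [0, 0.015, 0]
    - [0, 0.015, 0]
    - [0, 0.015, 0]
    - [0, 0.01, 0]
  yaw: [0, 0, 0, 0, 0]

```text
clock: 25.22
position: [0.4246, 0.0901, 0.1391]
orientation: [[0.004, -0.329, 0.944], [-0.049, 0.943, 0.329], [-0.999, -0.048, -0.012]]
ft_force: [-0.5, -0.3, -0.5]
grip_width: 0.0456
```

```bash
python3 - <<'E'
from h import *
plan((.4301,.1109,.13,20))
E
```

```text
t 25.22 pos [0.4246 0.0901 0.1391] h 19.20 tilt [ 0.004 -0.049] f [-0.5 -0.3 -0.5] w 0.0456 q6 -1.79
  yaw -0.8  -> (0.4301, 0.1109, 0.13, 20) tool [0.0081 0.0181 0.0124] 1 x [0.0081 0.0181 0.0124]
```

Request:
servo_tool:
  translation:
    - [0, -0.04, 0]
    - [0, -0.04, 0]
    - [0, -0.04, 0]
    - [0, -0.04, 0]
    - [0, -0.04, 0]
  yaw: [5, 5, 5, 5, 5]

```text
clock: 25.63
position: [0.4599, -0.0989, 0.1516]
orientation: [[0.013, 0.091, 0.996], [-0.046, 0.995, -0.09], [-0.999, -0.044, 0.018]]
ft_force: [0.2, -0.1, 0.2]
grip_width: 0.0458
```

Request:
servo_tool:
  translation:
    - [0, 0, 0]
    - [0, 0.01, 0]
    - [0, 0.015, 0]
    - [0, 0.015, 0]
    - [0, 0.015, 0]
  yaw: [0, 0, 0, 0, 0]

```text
clock: 26.05
position: [0.4665, -0.0512, 0.1513]
orientation: [[0.017, 0.11, 0.994], [-0.051, 0.993, -0.109], [-0.999, -0.049, 0.022]]
ft_force: [0.6, 0.1, 0.8]
grip_width: 0.0459
```

Request:
servo_tool:
  translation:
    - [0, 0.015, 0]
    - [0, 0.015, 0]
    - [0, 0.015, 0]
    - [0, 0.015, 0]
    - [0, 0.015, 0]
  yaw: [-1, -1, -1, -1, -1]

```text
clock: 26.47
position: [0.4705, 0.0371, 0.1485]
orientation: [[0.019, 0.007, 1.0], [-0.047, 0.999, -0.006], [-0.999, -0.047, 0.02]]
ft_force: [0.2, 0.0, 0.2]
grip_width: 0.0457
```

Request:
servo_tool:
  translation:
    - [0, 0.015, 0]
    - [0, 0.015, 0]
    - [0, 0.015, 0]
    - [0, 0.015, 0]
    - [0, 0.01, 0]
  yaw: [-4, -4, -4, -4, -4]

```text
clock: 26.88
position: [0.4577, 0.1212, 0.1459]
orientation: [[0.021, -0.366, 0.93], [-0.043, 0.929, 0.367], [-0.999, -0.048, 0.004]]
ft_force: [-0.2, -0.3, 0.2]
grip_width: 0.0463
```

```bash
python3 - <<'E'
from h import *
plan((.4301,.1109,.13,20)); print(bot.observe()['qpos'])
E
```

```text
t 26.88 pos [0.4577 0.1212 0.1459] h 21.51 tilt [ 0.021 -0.043] f [-0.2 -0.3  0.2] w 0.0463 q6 -1.77
  yaw 1.5  -> (0.4301, 0.1109, 0.13, 20) tool [ 0.0158  0.0005 -0.0295] 2 x [ 0.0079  0.0003 -0.0148]
[ 0.17227883 -0.06750084  1.66174108 -0.0457622   1.5338114  -1.77238094]
```

Request:
servo_tool:
  translation:
    - [0, -0.025, 0]
    - [0, -0.025, 0]
    - [0, -0.025, 0]
    - [0, -0.025, 0]
    - [0, -0.025, 0]
  yaw: [0.6, 0.6, 0.6, 0.6, 0]
  jaw: 0.094

```text
clock: 27.3
position: [0.499, 0.0205, 0.1522]
orientation: [[0.022, -0.358, 0.933], [-0.035, 0.933, 0.359], [-0.999, -0.041, 0.008]]
ft_force: [0.3, 0.1, 0.4]
grip_width: 0.0761
```

Request:
servo_tool:
  translation:
    - [0.01, -0.025, -0.015]
    - [0.02, -0.02, -0.02]
    - [0.02, -0.015, -0.02]
    - [0.02, -0.01, -0.02]
    - [0.01, 0, 0]
  yaw: [0, 0, 0, 0, 0]

```text
clock: 27.72
position: [0.4604, -0.0719, 0.0769]
orientation: [[0.035, -0.369, 0.929], [-0.035, 0.928, 0.37], [-0.999, -0.046, 0.02]]
ft_force: [-0.2, 0.3, -0.8]
grip_width: 0.0933
```

```bash
python3 - <<'E'
from h import *
plan((.43,-.1,.02,19)); print(bot.observe()['qpos'])
E
```

```text
t 27.72 pos [ 0.4604 -0.0719  0.0769] h 21.75 tilt [ 0.035 -0.035] f [-0.2  0.3 -0.8] w 0.0933 q6 -2.20
  yaw 2.7  -> (0.43, -0.1, 0.02, 19) tool [ 0.0568 -0.0142 -0.0391] 3 x [ 0.0189 -0.0047 -0.013 ]
[-0.25811631 -0.06177272  1.79797276 -0.02552785  1.36223859 -2.20327377]
```

Request:
servo_tool:
  translation:
    - [0, -0.008, -0.015]
    - [0.01, -0.006, -0.015]
    - [0.018, 0, -0.008]
    - [0.012, 0, 0]
    - [0.006, 0, 0]
  yaw: [1.3, 1.3, 0, 0, 0]

```text
clock: 28.13
position: [0.433, -0.0917, 0.0295]
orientation: [[0.04, -0.333, 0.942], [-0.031, 0.942, 0.335], [-0.999, -0.042, 0.028]]
ft_force: [-0.2, -0.2, 0.2]
grip_width: 0.0938
```

Request:
servo_tool:
  translation:
    - [0.005, 0, 0]
    - [0.003, 0, 0]
    - [0.003, 0, 0]
  yaw: [0, 0, 0]

```text
clock: 28.38
position: [0.435, -0.0881, 0.0181]
orientation: [[0.041, -0.339, 0.94], [-0.029, 0.94, 0.34], [-0.999, -0.041, 0.029]]
ft_force: [0.6, 0.1, -1.1]
grip_width: 0.0936
```

Request:
servo_tool:
  translation:
    - [0.004, 0, 0]
    - [0.004, 0, 0]
    - [0.003, 0, 0]
    - [0.003, 0, 0]
  yaw: [0, 0, 0, 0]

```text
clock: 28.72
position: [0.4375, -0.0875, 0.0099]
orientation: [[0.041, -0.342, 0.939], [-0.029, 0.939, 0.344], [-0.999, -0.041, 0.029]]
ft_force: [-10.1, 1.3, 25.2]
grip_width: 0.0939
```

Request:
servo_tool:
  translation:
    - [0.003, 0, 0]
    - [0.003, 0, 0]
    - [0.003, 0, 0]
  yaw: [0, 0, 0]

```text
clock: 28.97
position: [0.4376, -0.0875, 0.0099]
orientation: [[0.037, -0.345, 0.938], [-0.027, 0.938, 0.346], [-0.999, -0.038, 0.026]]
ft_force: [-7.4, 1.3, 17.8]
grip_width: 0.0937
```

Request:
servo_tool:
  translation:
    - [0.003, 0, 0]
    - [0.003, 0, 0]
    - [0.003, 0, 0]
    - [0.003, 0, 0]
    - [0.003, 0, 0]
  yaw: [0, 0, 0, 0, 0]

```text
clock: 29.38
position: [0.4378, -0.0875, 0.0097]
orientation: [[0.032, -0.348, 0.937], [-0.025, 0.937, 0.348], [-0.999, -0.034, 0.021]]
ft_force: [-7.4, 1.6, 17.5]
grip_width: 0.0943
```

Request:
servo_tool:
  translation:
    - [0.004, 0, 0]
    - [0.004, 0, 0]
    - [0.004, 0, 0]
    - [0.004, 0, 0]
    - [0.004, 0, 0]
  yaw: [0, 0, 0, 0, 0]

```text
clock: 29.8
position: [0.4381, -0.0875, 0.0093]
orientation: [[0.025, -0.351, 0.936], [-0.021, 0.936, 0.352], [-0.999, -0.029, 0.016]]
ft_force: [-9.8, 1.1, 25.2]
grip_width: 0.0937
```

Request:
servo_tool:
  translation:
    - [0.004, 0, 0]
    - [0.004, 0, 0]
    - [0.004, 0, 0]
    - [0.004, 0, 0]
    - [0.004, 0, 0]
  yaw: [0, 0, 0, 0, 0]

```text
clock: 30.22
position: [0.4383, -0.0874, 0.009]
orientation: [[0.018, -0.355, 0.935], [-0.018, 0.934, 0.355], [-1.0, -0.023, 0.01]]
ft_force: [-10.6, 0.8, 24.7]
grip_width: 0.0939
```

Works; continue.

Request:
servo_tool:
  translation:
    - [0.005, 0, 0]
    - [0.005, 0, 0]
    - [0.005, 0, 0]
    - [0.005, 0, 0]
    - [0.005, 0, 0]
  yaw: [0, 0, 0, 0, 0]

```text
clock: 30.63
position: [0.4387, -0.0874, 0.0087]
orientation: [[0.011, -0.36, 0.933], [-0.014, 0.933, 0.36], [-1.0, -0.017, 0.005]]
ft_force: [-12.0, 1.2, 29.6]
grip_width: 0.0938
```

Request:
servo_tool:
  translation:
    - [0.005, 0, 0]
    - [0.005, 0, 0]
    - [0.005, 0, 0]
    - [0.005, 0, 0]
    - [0.005, 0, 0]
  yaw: [0, 0, 0, 0, 0]

```text
clock: 31.05
position: [0.4389, -0.0873, 0.0084]
orientation: [[0.004, -0.364, 0.931], [-0.011, 0.931, 0.364], [-1.0, -0.011, -0.001]]
ft_force: [-11.4, 1.9, 29.6]
grip_width: 0.0938
```

Request:
servo_tool:
  translation:
    - [0.005, 0, 0]
    - [0.005, 0, 0]
    - [0.004, 0, 0]
    - [0.002, 0, 0]
    - [0, 0, 0]
  yaw: [0, 0, 0, 0, 0]

```text
clock: 31.47
position: [0.4406, -0.0878, 0.0098]
orientation: [[0.004, -0.367, 0.93], [-0.01, 0.93, 0.367], [-1.0, -0.011, -0.0]]
ft_force: [0.9, -0.3, -0.5]
grip_width: 0.0937
```

Request:
servo_tool:
  translation:
    - [-0.015, 0, 0]
    - [-0.02, 0.005, 0]
    - [-0.02, 0.01, 0]
    - [-0.005, 0.015, -0.005]
    - [0, 0.015, -0.008]
  yaw: [0.6, 0.6, 0.6, 0.6, 0]
  jaw: 0.05

```text
clock: 31.88
position: [0.4145, -0.0501, 0.0707]
orientation: [[0.005, -0.321, 0.947], [-0.011, 0.947, 0.321], [-1.0, -0.011, 0.001]]
ft_force: [-0.2, 0.1, -0.5]
grip_width: 0.064
```

Request:
servo_tool:
  translation:
    - [0, 0.015, -0.008]
    - [0, 0.015, -0.008]
    - [0, 0.01, -0.006]
    - [0, 0.005, 0]
    - [0, 0, 0]
  yaw: [0, 0, 0, 0, 0]

```text
clock: 32.3
position: [0.3779, -0.0119, 0.0702]
orientation: [[0.008, -0.322, 0.947], [-0.011, 0.947, 0.322], [-1.0, -0.013, 0.004]]
ft_force: [-0.3, -1.1, 0.6]
grip_width: 0.0499
```

```bash
python3 m4.py top9; python3 - <<'E'
from h import *
plan((.432,.0106,.06,18.8))
E
```

```text
[0.4301 0.1107] [0.031 0.081] ang 20.2
[0.4404 0.0134] [0.031 0.063] ang 19.1
t 32.35 pos [ 0.3781 -0.0123  0.0702] h 18.75 tilt [ 0.008 -0.011] f [-0.1 -0.5  0.1] w 0.0500 q6 -2.07
  yaw -0.0  -> (0.432, 0.0106, 0.06, 18.8) tool [0.0104 0.0044 0.0584] 3 x [0.0035 0.0015 0.0195]
```

View pics/top9.png

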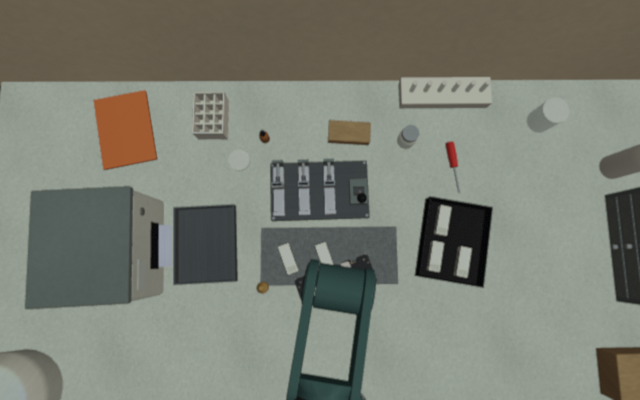

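Request:
servo_tool:
  translation:
    - [0, 0.002, 0.016]
    - [0, 0.001, 0.016]
    - [0.003, 0.001, 0.014]
    - [0.004, 0, 0.008]
    - [0.003, 0, 0]
  yaw: [0, 0, 0, 0, 0]

```text
clock: 32.77
position: [0.4333, 0.0071, 0.0602]
orientation: [[0.012, -0.319, 0.948], [-0.013, 0.948, 0.319], [-1.0, -0.016, 0.007]]
ft_force: [-0.6, 0.4, 0.2]
grip_width: 0.0502
```

```bash
python3 - <<'E'
from h import *
plan((.432,.0106,.03,18.8),(.432,.0106,.0145,18.8))
E
```

```text
t 32.77 pos [0.4333 0.0071 0.0602] h 18.61 tilt [ 0.012 -0.013] f [-0.6  0.4  0.2] w 0.0502 q6 -2.00
  yaw -0.2  -> (0.432, 0.0106, 0.03, 18.8) tool [ 0.0302  0.0043 -0.0003] 2 x [ 0.0151  0.0021 -0.0001]
  yaw -0.0  -> (0.432, 0.0106, 0.0145, 18.8) tool [ 0.0155  0.0003 -0.0001] 1 x [ 0.0155  0.0003 -0.0001]
```

Request:
servo_tool:
  translation:
    - [0.012, 0.003, 0]
    - [0.014, 0.001, 0]
    - [0.01, 0, 0]
    - [0.005, 0, 0]
    - [0.003, 0, 0]
  yaw: [0, 0, 0, 0, 0]

```text
clock: 33.18
position: [0.4326, 0.0082, 0.0128]
orientation: [[0.009, -0.318, 0.948], [-0.015, 0.948, 0.318], [-1.0, -0.017, 0.004]]
ft_force: [0.2, -0.2, 0.6]
grip_width: 0.0501
```

```bash
python3 - <<'E'
from h import *
plan((.432,.0106,.0145,18.8))
E
```

```text
t 33.18 pos [0.4326 0.0082 0.0128] h 18.54 tilt [ 0.009 -0.015] f [ 0.2 -0.2  0.6] w 0.0501 q6 -1.99
  yaw -0.3  -> (0.432, 0.0106, 0.0145, 18.8) tool [-0.0018  0.0025  0.0002] 1 x [-0.0018  0.0025  0.0002]
```

Request:
servo_tool:
  translation:
    - [-0.002, 0.002, 0]
    - [0, 0, 0]
    - [0, 0, 0]
    - [0, 0, 0]
    - [0, 0, 0]
  yaw: [-0.3, 0, 0, 0, 0]
  jaw: 0.02

```text
clock: 33.6
position: [0.4315, 0.0097, 0.0152]
orientation: [[0.009, -0.322, 0.947], [-0.015, 0.946, 0.323], [-1.0, -0.017, 0.003]]
ft_force: [-0.1, -0.1, -1.3]
grip_width: 0.0297
```

Request:
servo_tool:
  translation:
    - [-0.01, 0, 0]
    - [-0.02, 0, 0]
    - [-0.02, 0, 0]
    - [-0.015, 0, 0]
    - [0, 0, 0]
  yaw: [0, 0, 0, 0, 0]

```text
clock: 34.02
position: [0.43, 0.0108, 0.0847]
orientation: [[0.007, -0.323, 0.946], [-0.015, 0.946, 0.323], [-1.0, -0.017, 0.002]]
ft_force: [0.7, -0.2, -0.2]
grip_width: 0.0294
```

```bash
python3 - <<'E'
from h import *
# stage pose
th=np.radians(1.17);R=np.array([[np.cos(th),-np.sin(th)],[np.sin(th),np.cos(th)]]);t=np.array([.598,.067])
w=lambda x,y:R@[x,y]+t
p=w(-.027,0);print(p)
plan((p[0],p[1],.075,1.2))
E
```

```text
[0.57100563 0.06644869]
t 34.02 pos [0.43   0.0108 0.0847] h 18.83 tilt [ 0.007 -0.015] f [ 0.7 -0.2 -0.2] w 0.0294 q6 -1.99
  yaw 17.6  -> (np.float64(0.5710056291799965), np.float64(0.06644868880644039), 0.075, 1.2) tool [0.0099 0.0528 0.1421] 6 x [0.0016 0.0088 0.0237]
```

Request:
servo_tool:
  translation:
    - [0, 0.004, 0.02]
    - [0, 0.006, 0.02]
    - [0, 0.01, 0.02]
    - [0, 0.012, 0.02]
    - [0, 0.012, 0.02]
  yaw: [3.5, 3.5, 3.5, 3.5, 3.5]

```text
clock: 34.43
position: [0.5215, 0.0738, 0.0865]
orientation: [[0.011, -0.005, 1.0], [-0.017, 1.0, 0.005], [-1.0, -0.017, 0.011]]
ft_force: [0.3, -0.7, -1.2]
grip_width: 0.0298
```

```bash
cat >> h.py <<'E'
_th=np.radians(1.17);SR=np.array([[np.cos(_th),-np.sin(_th)],[np.sin(_th),np.cos(_th)]]);ST=np.array([.598,.067])
def W(x,y): return tuple((SR@[x,y]+ST).round(4))
def own(): return SR.T@(bot.observe()['position'][:2]-ST)
E
python3 - <<'E'
from h import *
plan((*W(-.03,0),.062,1.2))
E
```

```text
t 34.43 pos [0.5215 0.0738 0.0865] h 0.30 tilt [ 0.011 -0.017] f [ 0.3 -0.7 -1.2] w 0.0298 q6 -1.53
  yaw -0.9  -> (np.float64(0.568), np.float64(0.0664), 0.062, 1.2) tool [ 0.0251 -0.0079  0.0461] 2 x [ 0.0126 -0.0039  0.0231]
```

Request:
servo_tool:
  translation:
    - [0, -0.01, 0.012]
    - [0, -0.005, 0.012]
    - [0, 0, 0.008]
    - [0, 0, 0.003]
    - [0, 0, 0]
  yaw: [-0.9, 0, 0, 0, 0]

```text
clock: 34.85
position: [0.5601, 0.0627, 0.0844]
orientation: [[0.009, -0.024, 1.0], [-0.016, 1.0, 0.024], [-1.0, -0.016, 0.008]]
ft_force: [0.4, -0.0, -1.4]
grip_width: 0.0297
```

```bash
python3 - <<'E'
from h import *
plan((*W(-.03,0),.06,1.2))
for n in('scene','top'):
    s=snap(n,n+'10')
    c=s['pixels'][150:250,262:382] if n=='top' else s['pixels'][150:265,270:410]
    cv2.imwrite('pics/%s10c.png'%n,cv2.cvtColor(np.clip(cv2.resize(c,None,fx=5.5,fy=5.5,interpolation=2)*1.5,0,255).astype(np.uint8),cv2.COLOR_RGB2BGR))
E
```

```text
t 34.85 pos [0.5601 0.0627 0.0844] h 1.37 tilt [ 0.009 -0.016] f [ 0.4 -0.  -1.4] w 0.0297 q6 -1.57
  yaw 0.2  -> (np.float64(0.568), np.float64(0.0664), 0.06, 1.2) tool [0.0244 0.004  0.0077] 1 x [0.0244 0.004  0.0077]
```

View pics/scene10c.png

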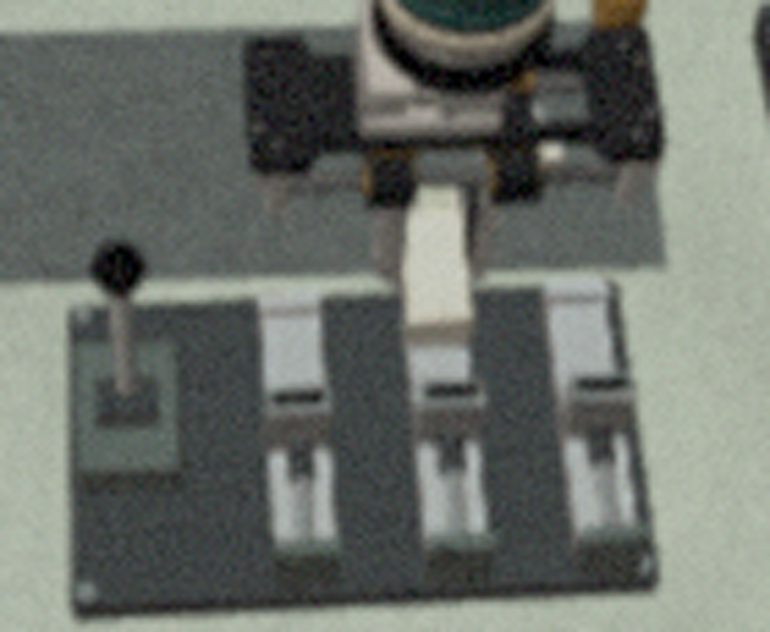

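View pics/top10c.png

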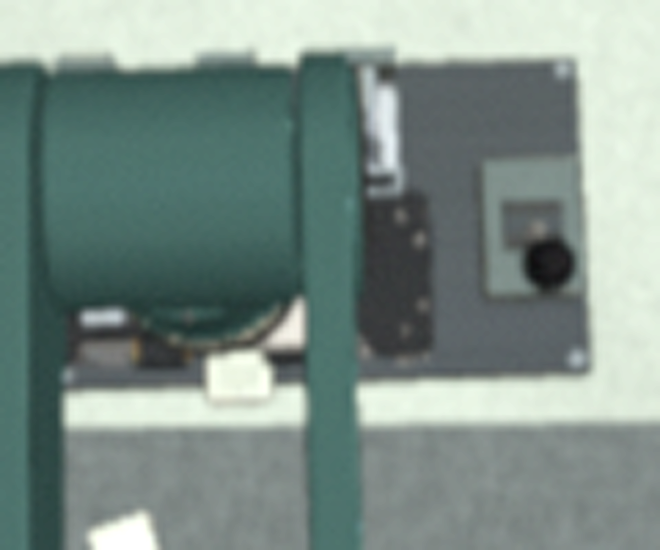

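```bash
python3 - <<'E'
from h import *
s=bot.snapshot('scene')
im=s['pixels'].astype(float).min(axis=2)
x0,y0,x1,y1=325,175,370,225
c=cv2.resize(im[y0:y1,x0:x1].astype(np.uint8),None,fx=4,fy=4,interpolation=2)
# print row profile edges of held cassette top (z=.097) and beds
def own_pt(u,v,z): return (SR.T@(pt(s,(u,v),z)[:2]-ST)).round(4)
C=lambda u,v:((u+.5)/5.5-.5+270,(v+.5)/5.5-.5+150)
for q in[(402,320),(470,315),(410,190),(463,188)]: print('cass',own_pt(*C(*q),.097))
for q in[(410,360),(470,355),(261,360),(325,355),(562,350),(612,345)]: print('bed',own_pt(*C(*q),.034))
print(own())
E
```

```text
cass [ 0.0028 -0.0208]
cass [0.0017 0.0104]
cass [-0.0684 -0.0116]
cass [-0.0683  0.0135]
bed [-0.0123 -0.0132]
bed [-0.0136  0.0159]
bed [-0.0159 -0.0848]
bed [-0.0171 -0.0539]
bed [-0.0141  0.0605]
bed [-0.0157  0.085 ]
[-0.03881021 -0.00349633]
```

Request:
servo_tool:
  translation:
    - [0.008, 0.003, 0.003]
    - [0.008, 0.001, 0.003]
    - [0.005, 0.001, 0]
    - [0.002, 0, 0]
    - [0, 0, 0]
  yaw: [0, 0, 0, 0, 0]

```text
clock: 35.42
position: [0.5639, 0.0683, 0.0592]
orientation: [[0.008, -0.024, 1.0], [-0.016, 1.0, 0.024], [-1.0, -0.016, 0.007]]
ft_force: [0.5, 0.6, -1.0]
grip_width: 0.0296
```

```bash
cat > v.py <<'E'
from h import *
import sys
s=snap('scene',sys.argv[1])
c=s['pixels'][150:265,270:410]
cv2.imwrite('pics/%sc.png'%sys.argv[1],cv2.cvtColor(np.clip(cv2.resize(c,None,fx=5.5,fy=5.5,interpolation=2)*1.5,0,255).astype(np.uint8),cv2.COLOR_RGB2BGR))
plan((*W(-.03,0.0),.06,1.2)); print('own',own().round(4))
E
python3 v.py sc11
```

```text
t 35.47 pos [0.5638 0.0683 0.0593] h 1.39 tilt [ 0.007 -0.016] f [-0.5  0.3 -1.8] w 0.0298 q6 -1.56
  yaw 0.2  -> (np.float64(0.568), np.float64(0.0664), 0.06, 1.2) tool [-0.0007 -0.002   0.0041] 1 x [-0.0007 -0.002   0.0041]
own [-0.0341  0.002 ]
```

View pics/sc11c.png

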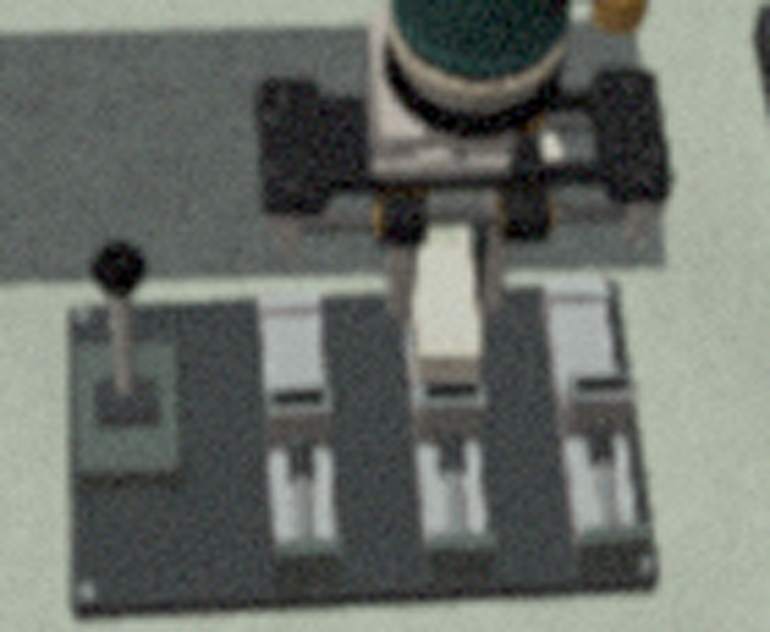

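```bash
python3 - <<'E'
from h import *
s=bot.snapshot('scene');im=s['pixels'].astype(int)
for v in(213,215,217,218,219,220,222,224,226,228): print(v,im[v,338:366].sum(1)//3)
E
```

```text
213 [ 42  45  46  41  46  68  96  93 116 125 127 125 128 127 126 124 126 125
 117  83  49  47  43  41  46  41  43  39]
215 [44 46 42 45 47 57 91 90 80 79 79 81 79 82 82 80 84 82 81 57 46 39 45 48
 46 47 44 45]
217 [45 43 45 43 45 54 78 93 81 72 73 75 68 72 71 74 71 69 72 55 43 42 48 42
 43 45 44 35]
218 [50 41 47 43 48 49 70 93 83 67 69 69 70 74 66 75 72 70 72 55 46 47 46 44
 47 49 39 45]
219 [48 43 42 42 48 46 67 85 84 66 58 56 58 55 61 58 64 59 66 61 52 44 40 48
 47 44 45 39]
220 [50 41 44 45 44 42 64 95 92 62 38 32 32 33 31 33 35 37 53 63 55 47 43 44
 47 48 47 45]
222 [44 44 46 45 47 54 68 89 91 74 63 66 62 63 63 63 67 68 75 83 65 43 43 46
 44 42 44 43]
224 [47 46 43 36 44 49 55 66 70 60 60 60 56 57 53 56 54 54 50 60 51 46 41 43
 47 41 44 44]
226 [48 49 42 42 45 46 53 60 57 46 52 52 45 49 52 45 52 49 50 50 42 46 47 42
 45 45 49 48]
228 [44 44 45 43 45 49 52 55 55 49 49 47 47 51 52 48 46 50 50 45 46 44 44 42
 44 42 39 47]
```

```bash
python3 - <<'E'
from h import *
s=bot.snapshot('scene')
f=lambda u,v,z:(SR.T@(pt(s,(u,v),z)[:2]-ST)).round(4)
print('cas',f(345.6,213,.0725),f(357.3,213,.0725)); print('jaw',f(344,222,.074),f(359.2,222,.074))
for n,p in dict(jawL=(.022,.015,.074),jawR=(.022,-.015,.074),jawbL=(.036,.015,.074),jawbR=(.036,-.015,.074),casfL=(.0059,.015,.0725),casfR=(.0059,-.015,.0725)).items():
    x,y=W(p[0],p[1]);print(n,proj(s,(x,y,p[2])).round(1))
E
```

```text
cas [ 0.0041 -0.0124] [0.0056 0.0175]
jaw [ 0.031  -0.0187] [0.0329 0.0196]
jawL [357.  218.3]
jawR [345.2 218.8]
jawbL [357.5 223.2]
jawbR [345.6 223.7]
casfL [356.3 213.2]
casfR [344.6 213.7]
```

Request:
servo_tool:
  translation:
    - [0, -0.001, 0.007]
    - [0, 0, 0.008]
    - [0, 0, 0.008]
    - [0, 0, 0.008]
    - [0, 0, 0.006]
  yaw: [0.2, 0, 0, 0, 0]

```text
clock: 35.98
position: [0.5966, 0.0678, 0.0609]
orientation: [[-0.01, -0.021, 1.0], [-0.016, 1.0, 0.02], [-1.0, -0.016, -0.01]]
ft_force: [-7.9, -1.1, 3.3]
grip_width: 0.0298
```

```bash
python3 v.py sc12
```

```text
t 36.03 pos [0.5976 0.0678 0.0609] h 1.17 tilt [-0.008 -0.016] f [-6.1  0.1  1.9] w 0.0299 q6 -1.56
  yaw -0.0  -> (np.float64(0.568), np.float64(0.0664), 0.06, 1.2) tool [ 0.0011 -0.0008 -0.0296] 2 x [ 0.0006 -0.0004 -0.0148]
own [-0.0004  0.0008]
```

Request:
servo_tool:
  translation:
    - [0, 0, 0.005]
    - [0.001, 0, 0.004]
    - [0.001, 0, 0.002]
  yaw: [0, 0, 0]

```text
clock: 36.28
position: [0.6033, 0.0679, 0.0586]
orientation: [[-0.028, -0.021, 0.999], [-0.016, 1.0, 0.02], [-0.999, -0.016, -0.028]]
ft_force: [-7.6, -0.3, 3.0]
grip_width: 0.0297
```

```bash
python3 v.py sc13
```

```text
t 36.33 pos [0.6034 0.0679 0.0582] h 1.16 tilt [-0.028 -0.016] f [-7.1  0.5  2.2] w 0.0296 q6 -1.56
  yaw -0.0  -> (np.float64(0.568), np.float64(0.0664), 0.06, 1.2) tool [-0.0007 -0.0008 -0.0354] 2 x [-0.0004 -0.0004 -0.0177]
own [0.0054 0.0008]
```

View pics/sc13c.png

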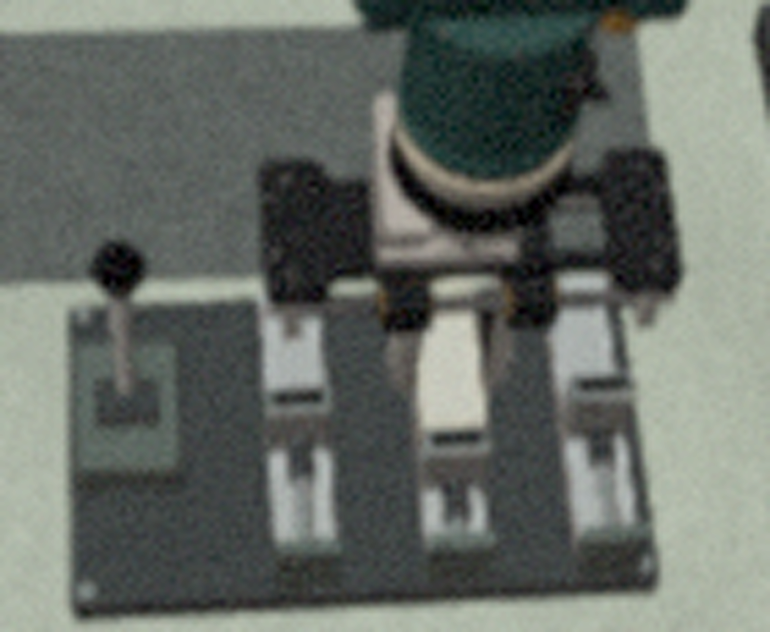

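Request:
servo_tool:
  translation:
    - [0.004, 0, 0.0015]
    - [0.004, 0, 0.001]
    - [0.003, 0, 0.001]
  yaw: [0, 0, 0]

```text
clock: 36.58
position: [0.6029, 0.0679, 0.0484]
orientation: [[-0.042, -0.021, 0.999], [-0.016, 1.0, 0.02], [-0.999, -0.015, -0.042]]
ft_force: [-9.7, 0.3, 19.0]
grip_width: 0.0294
```

```bash
python3 v.py sc14
```

```text
t 36.63 pos [0.6029 0.0679 0.0486] h 1.15 tilt [-0.042 -0.016] f [-6.8 -0.6  3. ] w 0.0298 q6 -1.56
  yaw -0.1  -> (np.float64(0.568), np.float64(0.0664), 0.06, 1.2) tool [-0.0099 -0.0009 -0.0354] 2 x [-0.005  -0.0005 -0.0177]
own [0.0049 0.0008]
```

Request:
servo_tool:
  translation:
    - [0.004, 0, 0]
    - [0.005, 0, 0]
    - [0.005, 0, 0]
    - [0.005, 0, 0]
    - [0.005, 0, 0]
  yaw: [0, 0, 0, 0, 0]

```text
clock: 37.05
position: [0.6029, 0.0679, 0.0484]
orientation: [[-0.043, -0.021, 0.999], [-0.016, 1.0, 0.02], [-0.999, -0.015, -0.043]]
ft_force: [-11.0, -1.1, 17.1]
grip_width: 0.0298
```

```bash
python3 v.py sc15
```

```text
t 37.10 pos [0.6029 0.0679 0.0484] h 1.14 tilt [-0.043 -0.016] f [-10.7   0.3  16.6] w 0.0300 q6 -1.56
  yaw -0.1  -> (np.float64(0.568), np.float64(0.0664), 0.06, 1.2) tool [-0.01   -0.001  -0.0354] 2 x [-0.005  -0.0005 -0.0177]
own [0.005  0.0008]
```

View pics/sc15c.png

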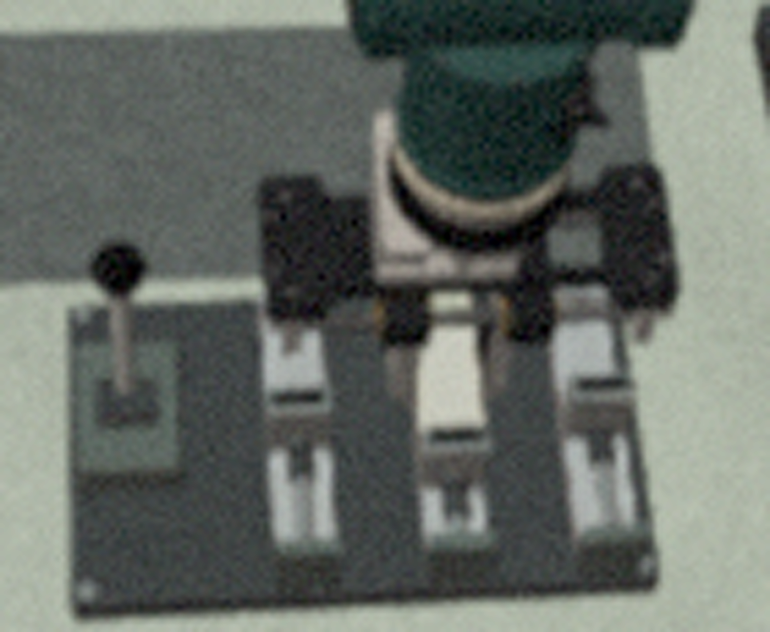

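Request:
servo_tool:
  translation:
    - [0.002, 0, -0.002]
    - [0.002, 0, -0.002]
    - [0.001, 0, -0.001]
    - [0.001, 0, 0]
  yaw: [0, 0, 0, 0]

```text
clock: 37.43
position: [0.5989, 0.0678, 0.0485]
orientation: [[-0.042, -0.02, 0.999], [-0.015, 1.0, 0.02], [-0.999, -0.014, -0.043]]
ft_force: [-6.6, -0.6, 7.2]
grip_width: 0.0297
```

```bash
python3 v.py sc16
```

```text
t 37.48 pos [0.5989 0.0678 0.0485] h 1.13 tilt [-0.043 -0.015] f [-5.4 -0.1  6.8] w 0.0300 q6 -1.56
  yaw -0.1  -> (np.float64(0.568), np.float64(0.0664), 0.06, 1.2) tool [-0.0102 -0.0009 -0.0313] 2 x [-0.0051 -0.0005 -0.0157]
own [0.0009 0.0008]
```

Request:
servo_tool:
  translation:
    - [0.001, 0, -0.001]
    - [0.001, 0, -0.001]
    - [0.001, 0, 0]
  yaw: [0, 0, 0]

```text
clock: 37.73
position: [0.5988, 0.0678, 0.0484]
orientation: [[-0.039, -0.02, 0.999], [-0.015, 1.0, 0.02], [-0.999, -0.014, -0.039]]
ft_force: [-6.1, 0.0, 8.3]
grip_width: 0.0295
```

Request:
servo_tool:
  translation:
    - [0.001, 0, 0]
    - [0.001, 0, 0]
    - [0.001, 0, 0]
  yaw: [0, 0, 0]

```text
clock: 37.98
position: [0.5987, 0.0678, 0.0485]
orientation: [[-0.04, -0.02, 0.999], [-0.014, 1.0, 0.02], [-0.999, -0.014, -0.04]]
ft_force: [-5.2, -0.2, 6.5]
grip_width: 0.0297
```

Request:
servo_tool:
  translation:
    - [0, 0, 0]
    - [0, 0, 0]
    - [0, 0, 0]
  yaw: [0, 0, 0]
  jaw: 0.044

```text
clock: 38.23
position: [0.6013, 0.0676, 0.0481]
orientation: [[-0.035, -0.02, 0.999], [-0.015, 1.0, 0.019], [-0.999, -0.014, -0.035]]
ft_force: [-0.2, -0.3, 0.3]
grip_width: 0.0434
```

Request:
servo_tool:
  translation:
    - [-0.01, 0, 0]
    - [-0.02, 0, 0]
    - [-0.02, 0, 0]
    - [-0.02, 0, 0]
    - [0, 0, 0]
  yaw: [0, 0, 0, 0, 0]

```text
clock: 38.65
position: [0.6042, 0.0684, 0.1187]
orientation: [[-0.038, -0.019, 0.999], [-0.015, 1.0, 0.019], [-0.999, -0.014, -0.038]]
ft_force: [0.5, 0.5, 0.5]
grip_width: 0.0441
```

Request:
servo_tool:
  translation:
    - [0, 0, -0.02]
    - [0, 0, -0.03]
    - [0, 0, -0.03]
    - [0, 0, -0.03]
    - [0, 0, -0.03]
  yaw: [0, 0, 0, 0, 0]

```text
clock: 39.07
position: [0.4659, 0.0651, 0.1212]
orientation: [[-0.032, -0.018, 0.999], [-0.015, 1.0, 0.018], [-0.999, -0.014, -0.032]]
ft_force: [-0.6, -0.4, 0.7]
grip_width: 0.0437
```

```bash
python3 v.py sc17; python3 m4.py top17; python3 - <<'E'
import cv2
i=cv2.imread('pics/top17.png');c=cv2.resize(i[150:290,255:390],None,fx=4.2,fy=4.2,interpolation=2);cv2.imwrite('pics/top17c.png',cv2.convertScaleAbs(c,alpha=1.4))
E
```

```text
t 39.12 pos [0.4595 0.0654 0.1201] h 1.05 tilt [-0.04  -0.015] f [-4.3  1.  -0.2] w 0.0440 q6 -1.56
  yaw -0.1  -> (np.float64(0.568), np.float64(0.0664), 0.06, 1.2) tool [ 0.0557 -0.0005  0.1108] 5 x [ 0.0111 -0.0001  0.0222]
own [-0.1385  0.0012]
[0.414  0.1048] [0.031 0.047] ang 20.0
```

View pics/sc17c.png

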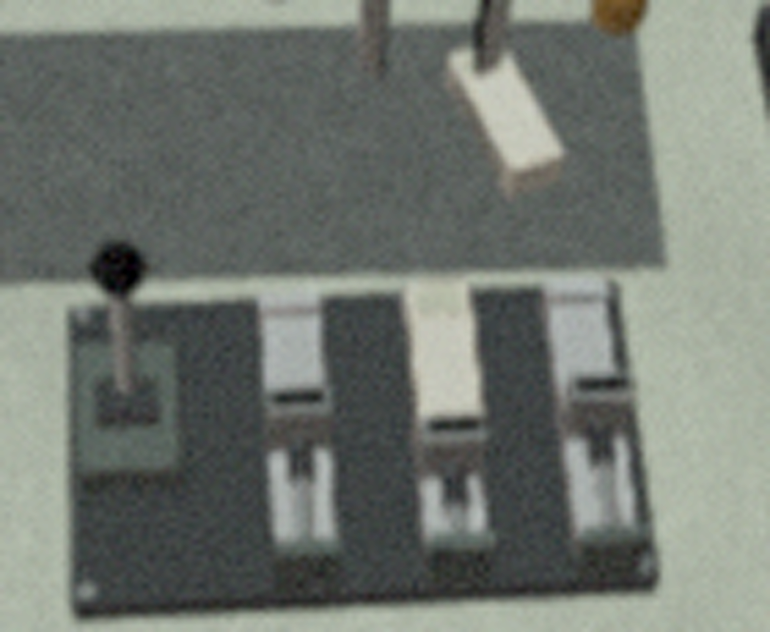

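View pics/top17c.png

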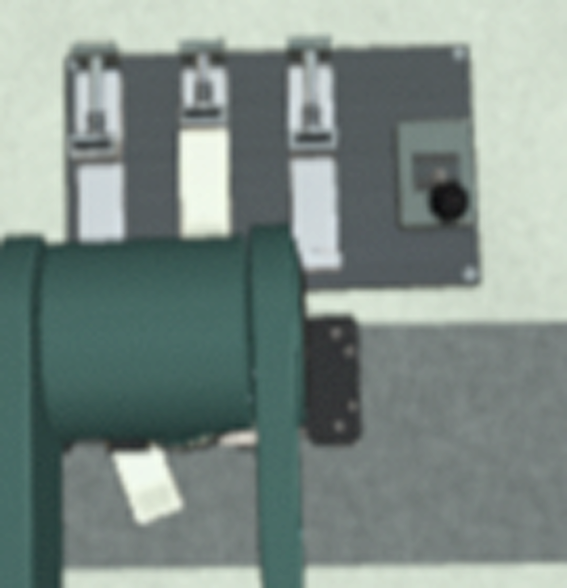

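Request:
servo_tool:
  translation:
    - [-0.012, -0.025, 0]
    - [-0.012, -0.025, 0]
    - [-0.012, -0.025, 0]
    - [-0.012, -0.025, 0]
    - [-0.012, -0.025, 0]
  yaw: [-3, -3, -3, -3, -3]

```text
clock: 39.58
position: [0.4807, -0.0575, 0.1787]
orientation: [[-0.039, -0.297, 0.954], [-0.013, 0.955, 0.297], [-0.999, -0.001, -0.041]]
ft_force: [0.4, -0.4, 0.0]
grip_width: 0.044
```

Request:
servo_tool:
  translation:
    - [-0.012, 0, 0]
    - [-0.012, 0, 0]
    - [-0.012, 0, 0]
    - [-0.012, 0, 0]
    - [-0.012, 0, 0]
  yaw: [-1, -1, -1, -1, 0]

```text
clock: 40.0
position: [0.4872, -0.0614, 0.2405]
orientation: [[-0.039, -0.361, 0.932], [-0.013, 0.932, 0.361], [-0.999, 0.002, -0.041]]
ft_force: [-0.4, -0.5, -0.5]
grip_width: 0.044
```

Request:
servo_tool:
  translation:
    - [0.041, 0, 0]
    - [0.041, 0, 0]
    - [0.041, 0, 0]
    - [0, 0, 0]
  yaw: [0, 0, 0, 0]

```text
clock: 40.33
position: [0.4887, -0.0612, 0.1225]
orientation: [[-0.022, -0.367, 0.93], [-0.016, 0.93, 0.366], [-1.0, -0.007, -0.026]]
ft_force: [-2.8, -0.4, -2.5]
grip_width: 0.0438
```

```bash
python3 v.py sc18; python3 m4.py top18;  python3 - <<'E'
import cv2
i=cv2.imread('pics/top18.png');c=cv2.resize(i[150:290,255:390],None,fx=4.2,fy=4.2,interpolation=2);cv2.imwrite('pics/top18c.png',cv2.convertScaleAbs(c,alpha=1.4))
E
```

```text
t 40.38 pos [ 0.4921 -0.0618  0.1278] h 21.49 tilt [-0.013 -0.018] f [ 0.3 -0.8  0.2] w 0.0442 q6 -2.17
  yaw 20.3  -> (np.float64(0.568), np.float64(0.0664), 0.06, 1.2) tool [0.0645 0.1278 0.0795] 6 x [0.0107 0.0213 0.0132]
own [-0.1085 -0.1267]
[0.4301 0.1108] [0.032 0.082] ang 20.2
```

View pics/top18c.png

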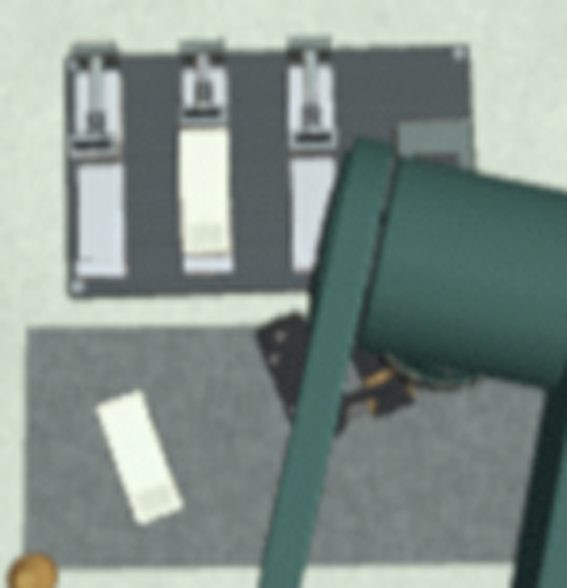

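```bash
cat > m5.py <<'E'
from h import *
import sys
s=bot.snapshot('top');im=s['pixels'].astype(int)
# cassette warm: r-b positive ; bed bluish
x0,y0,x1,y1=[int(a) for a in sys.argv[1:5]]
c=cv2.resize(s['pixels'][y0:y1,x0:x1],None,fx=4,fy=4,interpolation=2).astype(int)
m=((c[...,0]-c[...,2]>-3)&(c.min(2)>110)).astype(np.uint8)*255
m=cv2.morphologyEx(m,cv2.MORPH_OPEN,np.ones((5,5)))
n,_=cv2.findContours(m,0,1)
for k in n:
    if cv2.contourArea(k)<1500: continue
    b=(cv2.boxPoints(cv2.minAreaRect(k))+.5)/4-.5+[x0,y0]
    P=np.array([SR.T@(pt(s,q,.060)[:2]-ST) for q in b]);e=[np.linalg.norm(P[1]-P[0]),np.linalg.norm(P[2]-P[1])]
    v=P[1]-P[0] if e[0]>e[1] else P[2]-P[1]
    print('own',P.mean(0).round(4),np.round(e,3),'ang rel stage',round((np.degrees(np.arctan2(v[1],v[0]))+90)%180-90-1.17*0,1))
E
python3 m5.py 292 176 316 216
```

```text
own [-0.001  -0.0003] [0.032 0.084] ang rel stage -0.3
```

Request:
servo_tool:
  translation:
    - [0, 0.025, -0.005]
    - [0, 0.025, -0.005]
    - [0, 0.025, -0.003]
    - [0, 0.025, 0]
    - [0, 0.025, 0]
  yaw: [0.3, 0.3, 0.3, 0.3, 0]
  jaw: 0.05

```text
clock: 40.9
position: [0.4544, 0.048, 0.1547]
orientation: [[0.039, -0.338, 0.94], [-0.027, 0.94, 0.339], [-0.999, -0.038, 0.028]]
ft_force: [0.2, -0.5, 1.0]
grip_width: 0.0501
```

Request:
servo_tool:
  translation:
    - [0.005, 0.02, 0]
    - [0.01, 0.01, 0]
    - [0.015, 0.002, 0]
    - [0.01, 0, 0]
    - [0, 0, 0]
  yaw: [0, 0, 0, 0, 0]

```text
clock: 41.32
position: [0.4573, 0.0841, 0.134]
orientation: [[0.08, -0.344, 0.936], [-0.022, 0.938, 0.347], [-0.997, -0.049, 0.067]]
ft_force: [-0.4, 0.2, -0.4]
grip_width: 0.0501
```

```bash
python3 - <<'E'
from h import *
plan((.4301,.1108,.07,20.2),(.4301,.1108,.0145,20.2))
E
```

```text
t 41.32 pos [0.4573 0.0841 0.134 ] h 20.33 tilt [ 0.08  -0.022] f [-0.4  0.2 -0.4] w 0.0501 q6 -1.84
  yaw 0.1  -> (0.4301, 0.1108, 0.07, 20.2) tool [ 0.0611  0.0374 -0.0205] 3 x [ 0.0204  0.0125 -0.0068]
  yaw -0.0  -> (0.4301, 0.1108, 0.0145, 20.2) tool [ 0.0553  0.0027 -0.0037] 3 x [ 0.0184  0.0009 -0.0012]
```

Request:
servo_tool:
  translation:
    - [-0.041, 0, 0]
    - [-0.041, 0, 0]
    - [-0.041, 0, 0]
    - [0, 0, 0]
  yaw: [0, 0, 0, 0]
  jaw: 0.094

```text
clock: 41.65
position: [0.4462, 0.0845, 0.26]
orientation: [[0.072, -0.341, 0.937], [-0.025, 0.939, 0.344], [-0.997, -0.048, 0.059]]
ft_force: [1.0, -1.1, 0.4]
grip_width: 0.0732
```

Request:
servo_tool:
  translation:
    - [0.01, -0.01, 0]
    - [0.01, -0.01, 0]
    - [0.01, -0.01, 0]
    - [0.01, -0.01, 0]
    - [0.01, -0.01, 0]
  yaw: [0, 0, 0, 0, 0]

```text
clock: 42.07
position: [0.4719, 0.0306, 0.2137]
orientation: [[0.083, -0.34, 0.937], [-0.025, 0.939, 0.343], [-0.996, -0.052, 0.069]]
ft_force: [0.5, 0.3, -0.0]
grip_width: 0.094
```

Request:
servo_tool:
  translation:
    - [0.01, -0.01, 0]
    - [0.01, -0.01, 0]
    - [0.01, -0.005, 0]
    - [0.01, 0, 0]
    - [0.01, 0, 0]
  yaw: [0, 0, 0, 0, 0]

```text
clock: 42.48
position: [0.4813, -0.0025, 0.15]
orientation: [[0.066, -0.332, 0.941], [-0.026, 0.942, 0.334], [-0.998, -0.046, 0.053]]
ft_force: [-0.7, -0.3, -0.2]
grip_width: 0.0936
```

Request:
servo_tool:
  translation:
    - [-0.041, 0, 0]
    - [-0.041, 0, 0]
    - [-0.041, 0, 0]
    - [0, 0, 0]
  yaw: [0, 0, 0, 0]

```text
clock: 42.82
position: [0.4621, 0.0022, 0.2539]
orientation: [[0.022, -0.334, 0.942], [-0.02, 0.942, 0.334], [-1.0, -0.026, 0.014]]
ft_force: [0.6, -1.3, 1.6]
grip_width: 0.0939
```

Request:
servo_tool:
  translation:
    - [0.01, 0, 0]
    - [0.01, 0, 0]
    - [0.01, 0, 0]
    - [0.01, 0, 0]
    - [0.01, 0, 0]
  yaw: [0, 0, 0, 0, 0]

```text
clock: 43.23
position: [0.4639, 0.0023, 0.1981]
orientation: [[0.025, -0.336, 0.942], [-0.02, 0.941, 0.337], [-0.999, -0.027, 0.017]]
ft_force: [0.4, 0.1, 0.1]
grip_width: 0.0945
```

Request:
servo_tool:
  translation:
    - [0.012, 0, 0]
    - [0.012, 0, 0]
    - [0.012, 0, 0]
    - [0.012, 0, 0]
    - [0.012, 0, 0]
  yaw: [0, 0, 0, 0, 0]

```text
clock: 43.65
position: [0.4599, 0.0018, 0.1237]
orientation: [[0.01, -0.337, 0.942], [-0.018, 0.941, 0.337], [-1.0, -0.02, 0.003]]
ft_force: [0.5, 0.2, 0.8]
grip_width: 0.0938
```

```bash
python3 - <<'E'
from h import *
plan((.44,-.01,.02,20.2))
E
```

```text
t 43.65 pos [0.4599 0.0018 0.1237] h 19.68 tilt [ 0.01  -0.018] f [0.5 0.2 0.8] w 0.0938 q6 -2.02
  yaw -0.5  -> (0.44, -0.01, 0.02, 20.2) tool [ 0.1037 -0.0021 -0.0231] 5 x [ 0.0207 -0.0004 -0.0046]
```

Request:
servo_tool:
  translation:
    - [0, 0.008, 0]
    - [0, 0.018, 0]
    - [0, 0.02, 0]
    - [0, 0.02, 0]
    - [0, 0.02, 0]
  yaw: [-0.2, -0.2, 0, 0, 0]
  jaw: 0.05

```text
clock: 44.07
position: [0.4229, 0.0841, 0.1107]
orientation: [[-0.01, -0.337, 0.941], [-0.017, 0.941, 0.337], [-1.0, -0.013, -0.016]]
ft_force: [0.1, 0.7, 0.3]
grip_width: 0.0645
```

Request:
servo_tool:
  translation:
    - [0.008, 0.012, 0.002]
    - [0.01, 0.006, 0.002]
    - [0.01, 0, 0]
    - [0.008, 0, 0]
    - [0.004, 0, 0]
  yaw: [0, 0, 0, 0, 0]

```text
clock: 44.48
position: [0.4166, 0.1065, 0.066]
orientation: [[-0.013, -0.343, 0.939], [-0.016, 0.939, 0.343], [-1.0, -0.011, -0.017]]
ft_force: [0.1, -0.6, -0.6]
grip_width: 0.0502
```

```bash
python3 - <<'E'
from h import *
plan((.4301,.1108,.06,20.2),(.4301,.1108,.0145,20.2))
E
```

```text
t 44.48 pos [0.4166 0.1065 0.066 ] h 20.08 tilt [-0.013 -0.016] f [ 0.1 -0.6 -0.6] w 0.0502 q6 -1.79
  yaw -0.1  -> (0.4301, 0.1108, 0.06, 20.2) tool [ 0.0058 -0.0006  0.0143] 1 x [ 0.0058 -0.0006  0.0143]
  yaw -0.0  -> (0.4301, 0.1108, 0.0145, 20.2) tool [0.0455 0.0005 0.0008] 2 x [0.0227 0.0003 0.0004]
```

Request:
servo_tool:
  translation:
    - [0, 0, 0.008]
    - [0.008, 0, 0.006]
    - [0.012, 0, 0.001]
    - [0.012, 0, 0]
    - [0.008, 0, 0]
  yaw: [0, 0, 0, 0, 0]

```text
clock: 44.9
position: [0.435, 0.1092, 0.0235]
orientation: [[-0.009, -0.339, 0.941], [-0.017, 0.941, 0.339], [-1.0, -0.013, -0.014]]
ft_force: [0.1, 0.7, -1.0]
grip_width: 0.0498
```

```bash
python3 - <<'E'
from h import *
plan((.4301,.1108,.0145,20.2))
E
```

```text
t 44.90 pos [0.435  0.1092 0.0235] h 19.80 tilt [-0.009 -0.017] f [ 0.1  0.7 -1. ] w 0.0498 q6 -1.78
  yaw -0.4  -> (0.4301, 0.1108, 0.0145, 20.2) tool [ 0.0091  0.0033 -0.004 ] 1 x [ 0.0091  0.0033 -0.004 ]
```

Request:
servo_tool:
  translation:
    - [0.004, 0.002, -0.003]
    - [0.003, 0.001, -0.001]
    - [0.001, 0, 0]
  yaw: [-0.4, 0, 0]

```text
clock: 45.15
position: [0.4299, 0.1097, 0.0129]
orientation: [[-0.012, -0.344, 0.939], [-0.017, 0.939, 0.344], [-1.0, -0.012, -0.017]]
ft_force: [0.1, 1.0, -0.4]
grip_width: 0.0503
```

Request:
servo_tool:
  translation:
    - [0, 0, 0]
    - [0, 0, 0]
    - [0, 0, 0]
    - [0, 0, 0]
    - [0, 0, 0]
  yaw: [0, 0, 0, 0, 0]
  jaw: 0.02

```text
clock: 45.57
position: [0.4309, 0.11, 0.0142]
orientation: [[-0.009, -0.344, 0.939], [-0.017, 0.939, 0.344], [-1.0, -0.012, -0.015]]
ft_force: [0.6, 0.1, -1.4]
grip_width: 0.0299
```

Request:
servo_tool:
  translation:
    - [-0.01, 0, 0]
    - [-0.02, 0, 0]
    - [-0.02, 0, 0]
    - [-0.015, 0, 0]
    - [0, 0, 0]
  yaw: [0, 0, 0, 0, 0]

```text
clock: 45.98
position: [0.4302, 0.1109, 0.083]
orientation: [[-0.012, -0.344, 0.939], [-0.017, 0.939, 0.344], [-1.0, -0.012, -0.018]]
ft_force: [0.4, 0.5, -1.5]
grip_width: 0.0295
```

```bash
python3 - <<'E'
from h import *
plan((*W(-.034,.071),.085,1.2))
E
```

```text
t 45.98 pos [0.4302 0.1109 0.083 ] h 20.13 tilt [-0.012 -0.017] f [ 0.4  0.5 -1.5] w 0.0295 q6 -1.78
  yaw 18.9  -> (np.float64(0.5626), np.float64(0.1373), 0.085, 1.2) tool [-0.0041  0.0236  0.1329] 6 x [-0.0007  0.0039  0.0222]
```

Request:
servo_tool:
  translation:
    - [0, -0.002, 0.02]
    - [0, 0, 0.022]
    - [0, 0.004, 0.022]
    - [0, 0.006, 0.022]
    - [0, 0.006, 0.018]
  yaw: [3.8, 3.8, 3.8, 3.8, 3.7]

```text
clock: 46.4
position: [0.5307, 0.1472, 0.0824]
orientation: [[-0.01, -0.006, 1.0], [-0.018, 1.0, 0.006], [-1.0, -0.018, -0.01]]
ft_force: [-0.2, -0.1, -0.9]
grip_width: 0.0299
```

Request:
servo_tool:
  translation:
    - [0, 0, 0.007]
    - [0, 0, 0.004]
    - [0, 0, 0]
    - [0, 0, 0]
  yaw: [0, 0, 0, 0]

```text
clock: 46.73
position: [0.5429, 0.1475, 0.0798]
orientation: [[-0.014, -0.01, 1.0], [-0.019, 1.0, 0.01], [-1.0, -0.019, -0.014]]
ft_force: [-0.2, -0.4, -1.0]
grip_width: 0.0295
```

```bash
python3 - <<'E'
from h import *
plan((*W(-.034,.071),.06,1.2)); print(own())
E
```

```text
t 46.73 pos [0.5429 0.1475 0.0798] h 0.55 tilt [-0.014 -0.019] f [-0.2 -0.4 -1. ] w 0.0295 q6 -1.40
  yaw -0.7  -> (np.float64(0.5626), np.float64(0.1373), 0.06, 1.2) tool [ 0.0197 -0.0102  0.0198] 1 x [ 0.0197 -0.0102  0.0198]
[-0.05344978  0.08156096]
```

Request:
servo_tool:
  translation:
    - [0.004, -0.006, 0.006]
    - [0.006, -0.004, 0.007]
    - [0.005, 0, 0.005]
    - [0.003, 0, 0]
    - [0, 0, 0]
  yaw: [-0.6, 0, 0, 0, 0]

```text
clock: 47.15
position: [0.5598, 0.1346, 0.0598]
orientation: [[-0.016, -0.022, 1.0], [-0.02, 1.0, 0.022], [-1.0, -0.019, -0.016]]
ft_force: [-0.4, 0.4, -1.4]
grip_width: 0.0298
```

```bash
sed -i 's/plan((.*$/plan((*W(-.034,.071),.06,1.2)); print("own",own().round(4))/' v.py; python3 v.py sc20
```

```text
t 47.20 pos [0.5599 0.1347 0.06  ] h 1.26 tilt [-0.015 -0.02 ] f [-0.5  0.6 -0.5] w 0.0295 q6 -1.44
  yaw 0.1  -> (np.float64(0.5626), np.float64(0.1373), 0.06, 1.2) tool [-0.0001  0.0026  0.0028] 1 x [-0.0001  0.0026  0.0028]
own [-0.0367  0.0684]
```

View pics/sc20c.png

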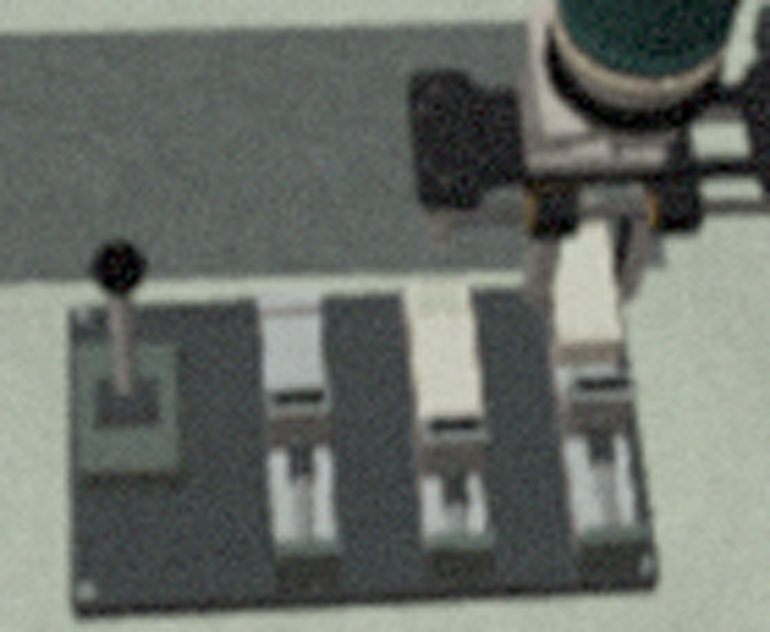

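Request:
servo_tool:
  translation:
    - [0, 0.002, 0.006]
    - [0, 0.0005, 0.008]
    - [0, 0, 0.008]
    - [0, 0, 0.008]
    - [0, 0, 0.008]
  yaw: [0, 0, 0, 0, 0]

```text
clock: 47.62
position: [0.5934, 0.1384, 0.0591]
orientation: [[-0.032, -0.024, 0.999], [-0.021, 1.0, 0.023], [-0.999, -0.021, -0.032]]
ft_force: [-7.7, -0.8, 3.7]
grip_width: 0.03
```

```bash
python3 v.py sc21
```

```text
t 47.67 pos [0.5948 0.1384 0.059 ] h 1.32 tilt [-0.03  -0.021] f [-4.9 -0.1  0.9] w 0.0299 q6 -1.45
  yaw 0.1  -> (np.float64(0.5626), np.float64(0.1373), 0.06, 1.2) tool [-0.     -0.0004 -0.0323] 2 x [-0.     -0.0002 -0.0161]
own [-0.0017  0.0715]
```

Request:
servo_tool:
  translation:
    - [0, -0.0005, 0.006]
    - [0, 0, 0.005]
    - [0.001, 0, 0.002]
  yaw: [0, 0, 0]

```text
clock: 47.92
position: [0.6023, 0.1387, 0.0574]
orientation: [[-0.05, -0.025, 0.998], [-0.022, 0.999, 0.024], [-0.999, -0.021, -0.05]]
ft_force: [-7.6, -0.9, 2.0]
grip_width: 0.0299
```

```bash
python3 v.py sc22
```

```text
t 47.97 pos [0.6022 0.1387 0.057 ] h 1.36 tilt [-0.05  -0.022] f [-6.  -0.6  2.2] w 0.0296 q6 -1.45
  yaw 0.2  -> (np.float64(0.5626), np.float64(0.1373), 0.06, 1.2) tool [-0.001  -0.0006 -0.0397] 2 x [-0.0005 -0.0003 -0.0198]
own [0.0056 0.0716]
```

Request:
servo_tool:
  translation:
    - [0.003, 0, 0.0015]
    - [0.003, 0, 0.0015]
    - [0.003, 0, 0.0015]
    - [0.002, 0, 0.001]
  yaw: [0, 0, 0, 0]

```text
clock: 48.3
position: [0.6017, 0.1393, 0.0477]
orientation: [[-0.069, -0.026, 0.997], [-0.024, 0.999, 0.025], [-0.997, -0.022, -0.07]]
ft_force: [-7.7, -1.9, 12.4]
grip_width: 0.0297
```

```bash
python3 v.py sc23
```

```text
t 48.35 pos [0.6017 0.1393 0.0478] h 1.42 tilt [-0.069 -0.024] f [-7.2 -1.5  4.6] w 0.0297 q6 -1.45
  yaw 0.2  -> (np.float64(0.5626), np.float64(0.1373), 0.06, 1.2) tool [-0.0094 -0.0013 -0.0399] 2 x [-0.0047 -0.0007 -0.02  ]
own [0.0052 0.0722]
```

View pics/sc23c.png

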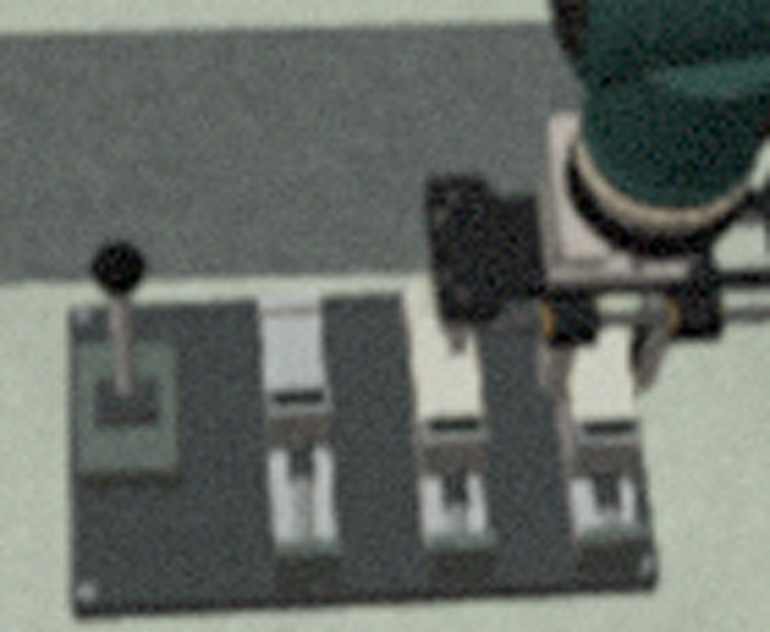

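Request:
servo_tool:
  translation:
    - [0.004, -0.001, 0]
    - [0.005, -0.001, 0]
    - [0.005, -0.001, 0]
    - [0.005, 0, 0]
    - [0.005, 0, 0]
  yaw: [0, 0, 0, 0, 0]

```text
clock: 48.77
position: [0.6017, 0.1392, 0.0476]
orientation: [[-0.068, -0.028, 0.997], [-0.02, 0.999, 0.027], [-0.998, -0.018, -0.068]]
ft_force: [-8.8, -1.4, 16.7]
grip_width: 0.0297
```

```bash
python3 v.py sc24
```

```text
t 48.82 pos [0.6018 0.1392 0.0476] h 1.53 tilt [-0.067 -0.02 ] f [-9.5 -1.2 16.2] w 0.0295 q6 -1.46
  yaw 0.3  -> (np.float64(0.5626), np.float64(0.1373), 0.06, 1.2) tool [-0.0097 -0.0012 -0.04  ] 2 x [-0.0049 -0.0006 -0.02  ]
own [0.0052 0.0721]
```

Request:
servo_tool:
  translation:
    - [0, -0.002, -0.001]
    - [0, -0.002, -0.001]
    - [0, -0.001, -0.002]
    - [0.001, 0, -0.001]
  yaw: [0.3, 0, 0, 0]

```text
clock: 49.15
position: [0.5969, 0.1372, 0.0497]
orientation: [[-0.07, -0.025, 0.997], [-0.015, 1.0, 0.024], [-0.997, -0.013, -0.071]]
ft_force: [-1.4, -2.1, 3.6]
grip_width: 0.03
```

```bash
python3 v.py sc25
```

```text
t 49.20 pos [0.5968 0.1372 0.0497] h 1.36 tilt [-0.07  -0.015] f [-0.1  0.2  2. ] w 0.0293 q6 -1.46
  yaw 0.2  -> (np.float64(0.5626), np.float64(0.1373), 0.06, 1.2) tool [-0.0079  0.0007 -0.0348] 2 x [-0.0039  0.0003 -0.0174]
own [0.0002 0.0702]
```

Request:
servo_tool:
  translation:
    - [0.003, 0, 0]
    - [0.004, 0, 0]
    - [0.004, 0, 0]
    - [0.004, 0, 0]
  yaw: [0, 0, 0, 0]

```text
clock: 49.53
position: [0.5969, 0.1372, 0.0475]
orientation: [[-0.067, -0.024, 0.997], [-0.015, 1.0, 0.024], [-0.998, -0.013, -0.068]]
ft_force: [-7.2, -1.0, 15.6]
grip_width: 0.0297
```

```bash
python3 v.py sc26
```

```text
t 49.58 pos [0.5969 0.1372 0.0475] h 1.36 tilt [-0.067 -0.015] f [-7.4 -1.  15. ] w 0.0299 q6 -1.46
  yaw 0.2  -> (np.float64(0.5626), np.float64(0.1373), 0.06, 1.2) tool [-0.0102  0.0007 -0.035 ] 2 x [-0.0051  0.0003 -0.0175]
own [0.0003 0.0702]
```

View pics/sc26c.png

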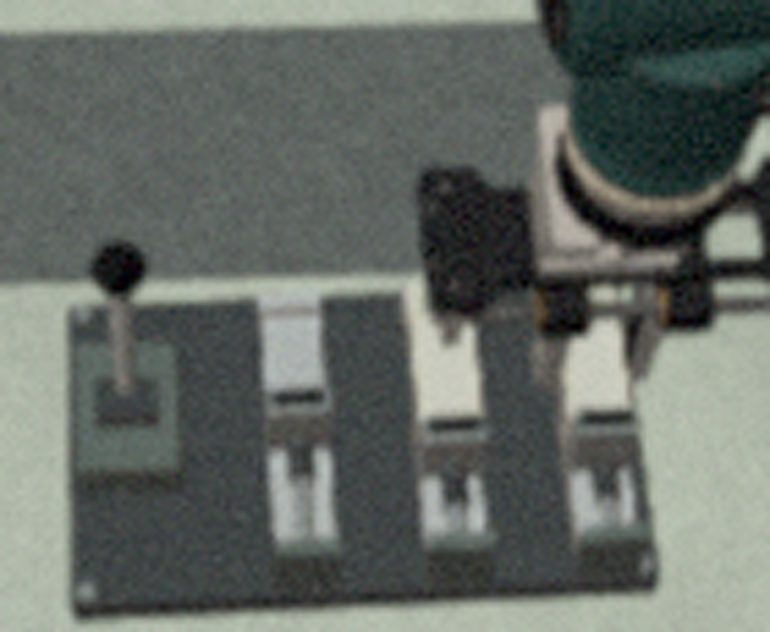

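Request:
servo_tool:
  translation:
    - [0, 0, 0]
    - [0, 0, 0]
    - [0, 0, 0]
  yaw: [0, 0, 0]
  jaw: 0.044

```text
clock: 49.83
position: [0.599, 0.1371, 0.0496]
orientation: [[-0.062, -0.024, 0.998], [-0.015, 1.0, 0.024], [-0.998, -0.013, -0.062]]
ft_force: [0.2, 0.2, -0.1]
grip_width: 0.0435
```

Request:
servo_tool:
  translation:
    - [-0.01, 0, 0]
    - [-0.02, 0, 0]
    - [-0.02, 0, 0]
    - [-0.02, 0, 0]
    - [0, 0, 0]
  yaw: [0, 0, 0, 0, 0]

```text
clock: 50.25
position: [0.6027, 0.1376, 0.1187]
orientation: [[-0.069, -0.024, 0.997], [-0.016, 1.0, 0.023], [-0.998, -0.015, -0.069]]
ft_force: [-0.0, 0.4, 0.9]
grip_width: 0.0441
```

Request:
servo_tool:
  translation:
    - [-0.015, -0.015, -0.015]
    - [-0.015, -0.025, -0.02]
    - [-0.015, -0.025, -0.025]
    - [-0.01, -0.025, -0.025]
    - [0, -0.025, -0.025]
  yaw: [0, 0, 0, 0, 0]
  jaw: 0

```text
clock: 50.67
position: [0.4992, 0.0212, 0.1788]
orientation: [[-0.073, -0.033, 0.997], [-0.016, 0.999, 0.032], [-0.997, -0.014, -0.074]]
ft_force: [-0.1, -1.0, 1.6]
grip_width: 0.0138
```

Request:
servo_tool:
  translation:
    - [0, -0.025, 0]
    - [0, -0.025, 0]
    - [0, -0.025, 0]
    - [0, -0.025, 0]
    - [0, -0.025, 0]
  yaw: [0, 0, 0, 0, 0]

```text
clock: 51.08
position: [0.4972, -0.1087, 0.1787]
orientation: [[-0.075, -0.034, 0.997], [-0.016, 0.999, 0.033], [-0.997, -0.014, -0.075]]
ft_force: [0.2, 0.1, 0.3]
grip_width: 0.0003
```

Request:
servo_tool:
  translation:
    - [0, -0.025, 0]
    - [0, -0.025, 0]
    - [0, -0.02, 0]
    - [0, -0.01, 0]
    - [0, 0, 0]
  yaw: [0, 0, 0, 0, 0]

```text
clock: 51.5
position: [0.4978, -0.1968, 0.1744]
orientation: [[-0.081, -0.028, 0.996], [-0.015, 1.0, 0.027], [-0.997, -0.013, -0.081]]
ft_force: [0.3, -0.4, 0.2]
grip_width: 0.0006
```

```bash
python3 v.py sc27; python3 m5.py 265 170 318 218; python3 m4.py top27;  python3 - <<'E'
import cv2
i=cv2.imread('pics/top27.png');c=cv2.resize(i[150:290,255:390],None,fx=4.2,fy=4.2,interpolation=2);cv2.imwrite('pics/top27c.png',cv2.convertScaleAbs(c,alpha=1.4))
E
```

```text
t 51.55 pos [ 0.4977 -0.1958  0.1742] h 1.61 tilt [-0.081 -0.014] f [ 0.4 -0.2  0.6] w 0.0007 q6 -2.05
  yaw 0.4  -> (np.float64(0.5626), np.float64(0.1373), 0.06, 1.2) tool [0.1038 0.333  0.0809] 14 x [0.0074 0.0238 0.0058]
own [-0.1057 -0.2607]
own [-0.0009  0.0689] [0.033 0.085] ang rel stage 0.7
own [-0.0006 -0.0002] [0.033 0.085] ang rel stage 0.1
own [0.0075 0.0952] [0.016 0.13 ] ang rel stage -0.7
```

View pics/top27c.png

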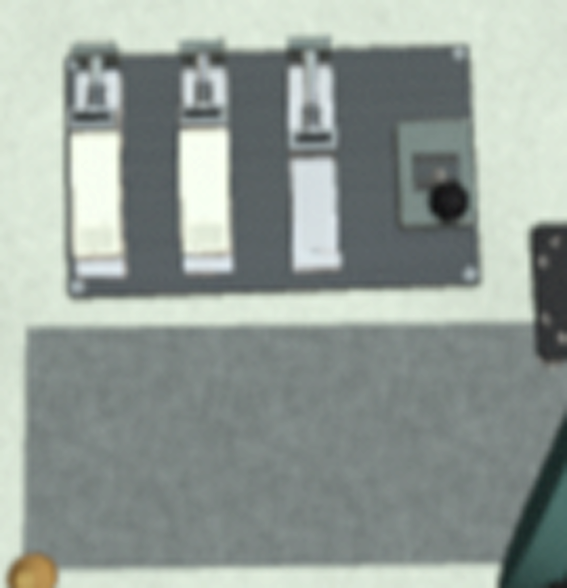

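View pics/sc27c.png

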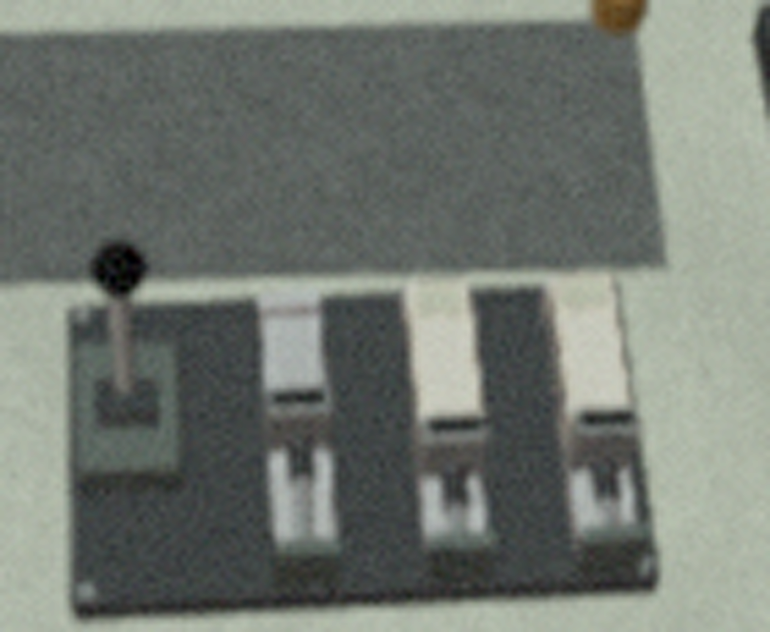

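```bash
python3 - <<'E'
from h import *
print(W(-.065,-.15),W(-.019,-.15),W(.057,-.15))
plan((*W(-.065,-.15),.16,1.2),(*W(-.065,-.15),.105,1.2))
E
```

```text
(np.float64(0.5361), np.float64(-0.0843)) (np.float64(0.5821), np.float64(-0.0834)) (np.float64(0.6581), np.float64(-0.0818))
t 51.65 pos [ 0.498  -0.1942  0.1749] h 1.75 tilt [-0.08  -0.014] f [ 0.8 -0.5  0.8] w 0.0003 q6 -2.05
  yaw 0.6  -> (np.float64(0.5361), np.float64(-0.0843), 0.16, 1.2) tool [0.0102 0.1093 0.0414] 5 x [0.002  0.0219 0.0083]
  yaw -0.0  -> (np.float64(0.5361), np.float64(-0.0843), 0.105, 1.2) tool [0.0548 0.0007 0.0044] 3 x [0.0183 0.0002 0.0015]
```

Request:
servo_tool:
  translation:
    - [0, 0.01, 0]
    - [0, 0.02, 0.004]
    - [0, 0.02, 0.006]
    - [0, 0.02, 0.006]
    - [0, 0.02, 0.004]
  yaw: [0, 0, 0, 0, 0]

```text
clock: 52.07
position: [0.5147, -0.0954, 0.1725]
orientation: [[-0.079, -0.032, 0.996], [-0.013, 0.999, 0.031], [-0.997, -0.01, -0.08]]
ft_force: [0.4, 0.1, -0.7]
grip_width: 0.0005
```

Request:
servo_tool:
  translation:
    - [0.01, 0.012, 0]
    - [0.025, 0.002, 0]
    - [0.02, 0, 0]
    - [0.01, 0, 0]
    - [0, 0, 0]
  yaw: [0, 0, 0, 0, 0]

```text
clock: 52.48
position: [0.5101, -0.0663, 0.1087]
orientation: [[-0.072, -0.051, 0.996], [-0.01, 0.999, 0.05], [-0.997, -0.007, -0.072]]
ft_force: [0.1, 0.2, -0.8]
grip_width: 0.0004
```

```bash
python3 v.py sc28; python3 - <<'E'
from h import *
plan((*W(-.055,-.15),.105,1.2))
E
```

```text
t 52.53 pos [ 0.5106 -0.0664  0.1097] h 2.87 tilt [-0.07 -0.01] f [-0.5 -0.1 -0.1] w 0.0006 q6 -1.84
  yaw 1.7  -> (np.float64(0.5626), np.float64(0.1373), 0.06, 1.2) tool [0.0438 0.203  0.0596] 9 x [0.0049 0.0226 0.0066]
own [-0.0901 -0.1316]
t 52.53 pos [ 0.5106 -0.0664  0.1097] h 2.87 tilt [-0.07 -0.01] f [-0.5 -0.1 -0.1] w 0.0006 q6 -1.84
  yaw 1.7  -> (np.float64(0.5461), np.float64(-0.0841), 0.105, 1.2) tool [ 0.0024 -0.0184  0.0354] 2 x [ 0.0012 -0.0092  0.0177]
```

View pics/sc28c.png

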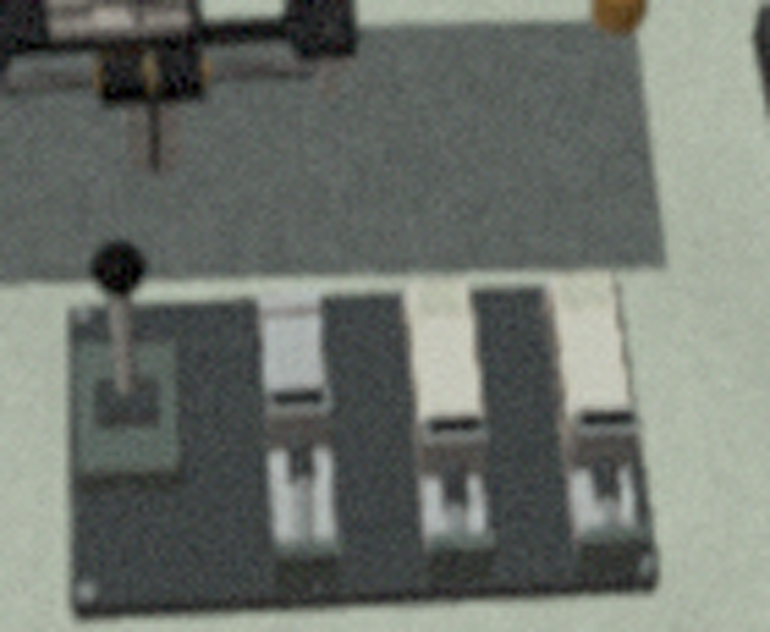

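Request:
servo_tool:
  translation:
    - [0, -0.01, 0]
    - [0, -0.008, 0.004]
    - [0, -0.002, 0.01]
    - [0, 0, 0.01]
    - [0, 0, 0.01]
  yaw: [1, 0.7, 0, 0, 0]

```text
clock: 52.95
position: [0.5491, -0.09, 0.1141]
orientation: [[-0.061, -0.015, 0.998], [-0.014, 1.0, 0.014], [-0.998, -0.013, -0.061]]
ft_force: [-0.3, 0.5, 0.0]
grip_width: 0.0002
```

```bash
python3 - <<'E'
from h import *
plan((*W(-.04,-.15),.105,1.2));print(own())
E
```

```text
t 52.95 pos [ 0.5491 -0.09    0.1141] h 0.79 tilt [-0.061 -0.014] f [-0.3  0.5  0. ] w 0.0002 q6 -1.83
  yaw -0.4  -> (np.float64(0.5611), np.float64(-0.0838), 0.105, 1.2) tool [0.0082 0.0061 0.0126] 1 x [0.0082 0.0061 0.0126]
[-0.05207842 -0.15597251]
```

Request:
servo_tool:
  translation:
    - [0.006, 0.005, 0]
    - [0.003, 0.001, 0.006]
    - [0, 0, 0.012]
    - [0, 0, 0.012]
    - [0, 0, 0.012]
  yaw: [0, 0, 0, 0, 0]

```text
clock: 53.37
position: [0.5928, -0.0879, 0.1057]
orientation: [[-0.058, -0.007, 0.998], [-0.016, 1.0, 0.006], [-0.998, -0.016, -0.059]]
ft_force: [-1.6, 0.6, 1.2]
grip_width: 0.0006
```

```bash
python3 v.py sc29
```

```text
t 53.42 pos [ 0.5949 -0.088   0.1054] h 0.36 tilt [-0.056 -0.016] f [ 0.9 -0.1 -0.6] w 0.0004 q6 -1.80
  yaw -0.8  -> (np.float64(0.5626), np.float64(0.1373), 0.06, 1.2) tool [ 0.0435  0.2266 -0.025 ] 10 x [ 0.0043  0.0227 -0.0025]
own [-0.0062 -0.1549]
```

View pics/sc29c.png

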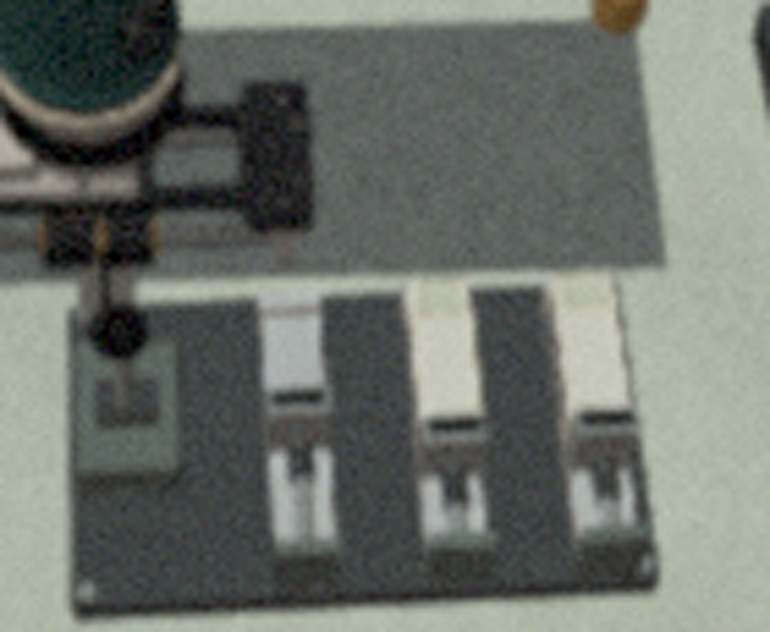

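Request:
servo_tool:
  translation:
    - [0, 0.004, 0.006]
    - [0, 0.001, 0.01]
    - [0, 0, 0.01]
    - [0, 0, 0.01]
    - [0, 0, 0.008]
  yaw: [0, 0, 0, 0, 0]

```text
clock: 53.83
position: [0.6264, -0.083, 0.1028]
orientation: [[-0.091, -0.004, 0.996], [-0.016, 1.0, 0.002], [-0.996, -0.016, -0.091]]
ft_force: [-29.6, 0.1, 17.1]
grip_width: 0.0004
```

```bash
python3 v.py sc30
```

```text
t 53.88 pos [ 0.6261 -0.0829  0.1025] h 0.13 tilt [-0.093 -0.016] f [-21.4   1.3  12.7] w 0.0003 q6 -1.78
  yaw -1.1  -> (np.float64(0.5626), np.float64(0.1373), 0.06, 1.2) tool [ 0.0448  0.2221 -0.0547] 9 x [ 0.005   0.0247 -0.0061]
own [ 0.0251 -0.1504]
```

View pics/sc30c.png

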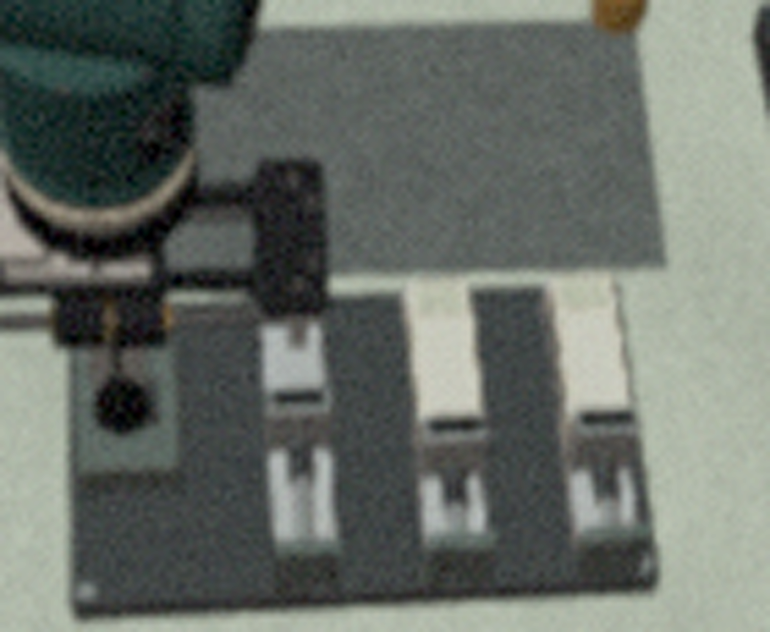

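Request:
servo_tool:
  translation:
    - [0, 0, -0.01]
    - [0, 0, -0.015]
    - [0, 0, -0.02]
    - [-0.01, 0, -0.03]
    - [-0.02, 0, -0.03]
  yaw: [0, 0, 0, 0, 0]

```text
clock: 54.3
position: [0.5187, -0.0812, 0.1366]
orientation: [[-0.108, -0.003, 0.994], [-0.012, 1.0, 0.002], [-0.994, -0.012, -0.108]]
ft_force: [0.3, -0.1, 0.6]
grip_width: 0.0007
```

Request:
servo_tool:
  translation:
    - [-0.02, 0, -0.02]
    - [-0.02, -0.025, -0.02]
    - [-0.02, -0.025, 0]
    - [0, -0.025, 0]
    - [0, -0.02, 0]
  yaw: [0, 0, 0, 0, 0]

```text
clock: 54.72
position: [0.4797, -0.1735, 0.2103]
orientation: [[-0.101, -0.009, 0.995], [-0.014, 1.0, 0.008], [-0.995, -0.013, -0.101]]
ft_force: [0.2, -0.9, -0.7]
grip_width: 0.0002
```

Request:
servo_tool:
  translation:
    - [0, -0.02, 0]
    - [0, -0.02, 0]
    - [0, -0.01, 0]
    - [0, 0, 0]
    - [0, 0, 0]
  yaw: [0, 0, 0, 0, 0]

```text
clock: 55.13
position: [0.4796, -0.2286, 0.2137]
orientation: [[-0.095, -0.003, 0.995], [-0.016, 1.0, 0.002], [-0.995, -0.016, -0.095]]
ft_force: [-0.2, -0.4, -0.0]
grip_width: 0.0006
```

```bash
python3 v.py sc31; python3 m5.py 265 170 318 218; python3 m4.py top31; python3 - <<'E'
from h import *
top=bot.snapshot('top');sc=bot.snapshot('scene')
def ball(s,roi):
    x0,y0,x1,y1=roi;c=cv2.resize(s['pixels'][y0:y1,x0:x1],None,fx=4,fy=4,interpolation=2).max(2)
    n,_=cv2.findContours((c<35).astype(np.uint8),0,1);k=max(n,key=cv2.contourArea);(u,v),r=cv2.minEnclosingCircle(k)
    return ((u+.5)/4-.5+x0,(v+.5)/4-.5+y0),r/4
b1,r1=ball(top,(350,160,372,212));b2,r2=ball(sc,(280,190,305,240));print(b1,r1,b2,r2)
o1,d1=ray(top,b1);o2,d2=ray(sc,b2)
A=np.stack([d1,-d2],1);k=np.linalg.lstsq(A,o2-o1,rcond=None)[0];a,b=o1+k[0]*d1,o2+k[1]*d2
p=(a+b)/2;print('ball',p,np.linalg.norm(a-b),SR.T@(p[:2]-ST))
E
```

```text
t 55.18 pos [ 0.4796 -0.2284  0.2136] h 0.13 tilt [-0.096 -0.017] f [ 0.7 -0.2  0. ] w 0.0005 q6 -2.09
  yaw -1.1  -> (np.float64(0.5626), np.float64(0.1373), 0.06, 1.2) tool [0.1389 0.3659 0.105 ] 15 x [0.0093 0.0244 0.007 ]
own [-0.1244 -0.2929]
own [-0.0006  0.069 ] [0.033 0.086] ang rel stage 0.7
own [-0.0002 -0.0003] [0.033 0.086] ang rel stage -0.3
own [0.0075 0.0952] [0.016 0.13 ] ang rel stage -0.7
(359.930233001709, 171.4127902984619) 4.440044403076172 (292.5, 223.0) 5.876354217529297
ball [ 0.64973071 -0.08039373  0.1125984 ] 0.0029350033493274904 [ 0.0487103  -0.14841928]
```

View pics/sc31c.png

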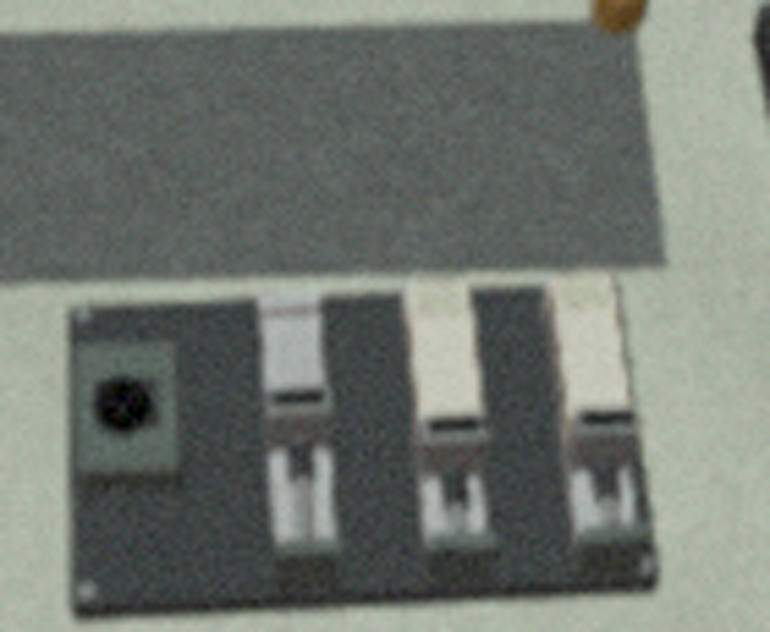

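View pics/top31.png

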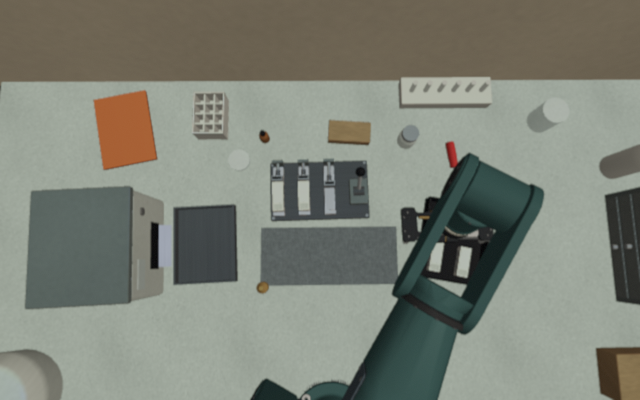

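```bash
python3 -c "
from rig import bot
print(bot.hand_in())"
```

```text
the job is handed in; nothing more can be done
None
```

The job is done and handed in, at about 55 s on the clock. Three finished and two fresh cassettes were present.

- **Tray and tote:** all three finished cassettes went from the catch tray into the black tote. My last picture shows the tray empty. I saw all three in the tote at 32 s; the arm partly hid it in the last picture.
- **Fresh cassettes:** both are held between jaw and fence, one in the middle bay and one in the left-hand bay; the right-hand bay stays empty. The last top-view measurement put them within about 1 mm of their seats and within 0.7° of the bay line. I pressed both down onto the beds before letting go, but judged flatness only by eye and from the pressing height.
- **Lever:** I threw it last. It met its stop with about 30 N on the wrist, and the ball moved about 68 mm. Its end height fits fully over, but I could not read the angle directly.
- **Other things:** the amber bottle, dish, brass lens, tissue box, jar and driver appear where they were at the start. That is by eye only, and the arm hid part of the driver in the last picture.

**Disagreements:**
- The two cameras differed by 2 to 3 mm on the stage position and on the ball.
- The tool drifted a few degrees off vertical during the run. I corrected it before each fresh cassette was picked up, partly by pressing the open fingers on the mat with up to about 30 N.
- The first cassette touched the tote floor with about 36 N at the wrist. I lowered the others more slowly.

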